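# Load the paint studio's colour checker

### The job

Get the colour checker ready for a reading: take the dust covers off its pockets and stack them in one neat pile, centred on the cork coaster, and lift every sample cell off the turntable and seat it upright and fully down in a pocket of its own, turned so that its clear faces look along the light path between the lamp bar and the sensor bar. Only when the covers are piled and all the cells are in, push the lamp lever all the way over towards the lamp bar. Leave the other things on the table where they are.

Things in the scene. Friction and masses are not known exactly. Their poses are not given: they have to be found in the camera images.
- checker: The colour checker, a fixed instrument: an aluminium block 116 mm (x) by 350 mm (y), 30 mm high, with four square pockets in its top, lying between a white lamp bar and a black sensor bar. Origin on the table under its middle; z up, x is the light path (sensor bar to lamp bar), y runs along the row of pockets. Black lines in its top mark the light path at each pocket.
- pocket1 (a point): Centre of the floor of a pocket, at x = 0, y = -132.5 mm, z = 10 mm in the checker's frame, with its axes. The pocket is 31 mm square with a lightly chamfered mouth, 20 mm deep (mouth 30 mm above the table), its sides along the checker's x and y. 58 mm from it stand the white lamp bar (+x side) and the black sensor bar (-x), 20 mm thick, tops 60 mm above the table, with a round window facing the pocket.
- pocket2 (a point): Centre of the floor of a pocket, at x = 0, y = -64.5 mm, z = 10 mm in the checker's frame, with its axes. The pocket is 31 mm square with a lightly chamfered mouth, 20 mm deep (mouth 30 mm above the table), its sides along the checker's x and y. 58 mm from it stand the white lamp bar (+x side) and the black sensor bar (-x), 20 mm thick, tops 60 mm above the table, with a round window facing the pocket.
- pocket3 (a point): Centre of the floor of a pocket, at x = 0, y = 3.5 mm, z = 10 mm in the checker's frame, with its axes. The pocket is 31 mm square with a lightly chamfered mouth, 20 mm deep (mouth 30 mm above the table), its sides along the checker's x and y. 58 mm from it stand the white lamp bar (+x side) and the black sensor bar (-x), 20 mm thick, tops 60 mm above the table, with a round window facing the pocket.
- pocket4 (a point): Centre of the floor of a pocket, at x = 0, y = 71.5 mm, z = 10 mm in the checker's frame, with its axes. The pocket is 31 mm square with a lightly chamfered mouth, 20 mm deep (mouth 30 mm above the table), its sides along the checker's x and y. 58 mm from it stand the white lamp bar (+x side) and the black sensor bar (-x), 20 mm thick, tops 60 mm above the table, with a round window facing the pocket.
- cell1_mid (a point): Centre of a sample cell, an upright solid block 28 x 28 mm by 55 mm tall, 70 g; z up. Its x axis goes through its two clear faces; its +y and -y faces are opaque black ribbed cheeks, seen from above as two black strips. It stands on the turntable at first (top 77 mm above the table; 65 mm when fully down in a pocket) and fits a pocket at any quarter turn. May be absent.
- cell2_mid (a point): Centre of a sample cell, an upright solid block 28 x 28 mm by 55 mm tall, 70 g; z up. Its x axis goes through its two clear faces; its +y and -y faces are opaque black ribbed cheeks, seen from above as two black strips. It stands on the turntable at first (top 77 mm above the table; 65 mm when fully down in a pocket) and fits a pocket at any quarter turn. May be absent.
- cell3_mid (a point): Centre of a sample cell, an upright solid block 28 x 28 mm by 55 mm tall, 70 g; z up. Its x axis goes through its two clear faces; its +y and -y faces are opaque black ribbed cheeks, seen from above as two black strips. It stands on the turntable at first (top 77 mm above the table; 65 mm when fully down in a pocket) and fits a pocket at any quarter turn. May be absent.
- cell4_mid (a point): Centre of a sample cell, an upright solid block 28 x 28 mm by 55 mm tall, 70 g; z up. Its x axis goes through its two clear faces; its +y and -y faces are opaque black ribbed cheeks, seen from above as two black strips. It stands on the turntable at first (top 77 mm above the table; 65 mm when fully down in a pocket) and fits a pocket at any quarter turn. May be absent.
- cover1_center (a point): Centre of a dust cover, a flat plain black plastic disc 50 mm across and 12 mm thick, 30 g; z is its axis (either face may be up). At first it lies loose over a pocket's mouth. May be absent (that pocket is then open).
- cover2_center (a point): Centre of a dust cover, a flat plain black plastic disc 50 mm across and 12 mm thick, 30 g; z is its axis (either face may be up). At first it lies loose over a pocket's mouth. May be absent (that pocket is then open).
- cover3_center (a point): Centre of a dust cover, a flat plain black plastic disc 50 mm across and 12 mm thick, 30 g; z is its axis (either face may be up). At first it lies loose over a pocket's mouth. May be absent (that pocket is then open).
- cover4_center (a point): Centre of a dust cover, a flat plain black plastic disc 50 mm across and 12 mm thick, 30 g; z is its axis (either face may be up). At first it lies loose over a pocket's mouth. May be absent (that pocket is then open).
- coaster: Round cork coaster fixed to the table, 72 mm across, 4 mm thick; origin at the centre of its underside, on the table.
- wheel: Turntable (banding wheel): origin on the table on its axis. Its wooden head, 240 mm across, top 22 mm above the table, spins freely about the vertical axis at the lightest touch, carrying the cells.
- lamp (a joint): Lamp lever on the checker's +y end, 0 to 1.0 rad. At 0 (off) it leans 0.5 rad from upright to the checker's -x, at 1.0 (on) 0.5 rad to +x. It stays where left; about 2 N at its tip moves it. Its axle runs along the checker's y at x = 0, y = 147.5 mm, 52 mm above the table; its block is 70 mm (x) by 50 mm (y), top 55 mm above the table.
- lamp_tip (a point): Centre of the black ball, 26 mm across, at the end of the lamp lever, 50 mm from its axle; it moves with the lever.
- paint_bottle: Upright green paint bottle, 42 mm wide, 110 mm tall; a bystander, origin at the middle of its underside.
- paint_jar: Upright glass jar with a green cap, 56 mm wide, 60 mm tall; a bystander, origin at the middle of its underside.
- paint_pot: Small white paint pot, 36 mm wide, 34 mm tall; a bystander, origin at the middle of its underside.
- brush: Paint brush lying on the table, 190 mm long, 20 mm thick; a bystander, origin at the middle of its underside.
- phone: Black phone lying flat, 72 x 150 x 9 mm; a bystander, origin at the middle of its underside.
- wood_block: Plywood offcut, 60 x 45 x 30 mm; a bystander, origin at the middle of its underside.
- water_cup: White open cup, 72 mm wide, 80 mm tall; a bystander, origin at the middle of its underside.

How it is judged:
By the outcome, as a careful person would: the job done as asked, in the order asked, and still so for the second after the job is handed in, with the robot touching nothing.
Of cell1, cell2, cell3, cell4 only 3 to 4 are there at a start; the rules pass over those that are not, and their reading is None.
Of cover1, cover2, cover3, cover4 only 3 to 4 are there at a start; the rules pass over those that are not, and their reading is None.
At some moment in a run one of cover1, cover2, cover3, cover4 may be knocked a few centimetres aside while the robot is not near it.
It also fails if it takes over 210 s, if anything falls off the work surface, if the arm or the gripper's body presses on something with over 40 N, if the wrist force passes 120 N, or if a joint passes its speed limit or range.

### The arm

A 7-joint arm with a two-finger parallel gripper is mounted at the origin on the work surface. World frame = base frame: x ahead of the robot, y to its left, z up, the work surface at z = 0. Lengths are in m, angles in rad, forces in N, time in s.
With the tool pointing down it reaches from about 0.425 to 0.875 m from the base axis. Payload 9.9 kg.
Tool frame: the origin (TCP) lies between the finger pads; the fingertips stand 17 mm ahead of it and the grasp point (between the pads) lies 2 mm behind it; z points along the fingers, y is the line along which they close (so a half turn about z gives the same grasp; the last joint's range is limited). The gripper opens to 85 mm and grips with 20 to 120 N. Pads are 22 mm wide; open, the fingers measure 114 mm over their backs; the gripper's body (76 mm by 85 mm) begins 54 mm behind the grasp point. The pads swing forward as they close: fully open they stand 13 mm farther back than shut.
Start: joints at [1.238, 0.576, 0.025, 1.437, -0.015, 1.129, -0.057], TCP at [0.166, -0.654, 0.248] pointing down, gripper open.
Joint ranges: [-2.76, 2.76], [-0.34, 2.15], [-1.52, 1.57], [0.19, 2.46], [-1.09, 4.23], [0.17, 1.99], [-2.82, 2.82]. Speed limits (rad/s): [2.22, 2.22, 3.01, 3.01, 3.14, 3.14, 3.14].

### API

Orientations are given as a unit quaternion [x, y, z, w].
In Python, from station import bot gives the robot as it stands.
- The arm moves only by the tool carry_out, never from a script. Its argument "series" is a list of rows, each a list of 6 numbers: the shift along the tool's x, y, z normalised to -1 to 1, where 1 is 0.15 m, then the turn, a rotation vector about the tool's x, y, z normalised to -1 to 1, where 1 is 60 degrees. In form: [[x, y, z, wx, wy, wz], ...]. A call has 1 to 5 rows; each row is the pose to reach, as a shift and turn from the pose commanded when the call began, along the tool's axes at that moment; what a row does not reach only later rows make up. A row lasts 1/8 s, in which the tool goes at most 62.5 mm and 10.7 degrees, less where a joint would pass 70% of its speed; a pose out of reach is approached as far as the arm can. A call with a number of a shift or a turn outside -1 to 1 is refused whole. A call with a gripper value outside its range is refused whole. "grip" is the opening, from -1 (shut) to 1 (fully open), so that 0 is half open, set as the call begins (left out, the last holds). The fingers move at their own pace and stop on an object; the grip force is fixed at half the most. Time passes only in rows, so rows that repeat a pose let the fingers close. It gives the time, the measured TCP pose, the force, the opening and the grip force at its end, in the units of the state.
- bot.sense(): the state, without advancing time (a new reading comes with each control period).
- bot.camera(name): name is "scene" or "top"; returns a dict with "img" (400x640x3 uint8, red, green, blue), "mtx" (3x3 intrinsics, pixels), "k1" (the pictures are not rectified: a ray, as slopes to the right and down, at radius r is drawn at 1 + k1 r^2 times it, then the intrinsics apply), "T" (4x4, takes a point from camera to world coordinates). Camera axes: x right, y down, z forward; pixel columns grow to the right and rows downward; lengths in m; the calibration is good to about 2 mm. A picture is of the moment at which its call begins. There is no depth.
- bot.finish_job(): hands the job in; it is judged then, once.
The state is a dict: "t": time; "joints": joint angles; "joint_velocities": joint speeds; "joint_torque": joint torques, N m; "position": TCP position; "tool_rot": TCP orientation; "contact_force": force on the tool from outside, world axes, zero at the start; "moment": the same for the moment, N m; "width": finger opening in m; "grip_force": force on a finger pad.
Only numpy, scipy, OpenCV 4.12 (cv2) and the standard library are available. Lean on these libraries where they do the work, as an engineer would, in place of code of your own. Each camera call takes 0.05 s, during which the arm holds its last target. There are 200 camera calls.

## Working session

There is one attempt and no reset: what is moved stays moved. The work goes in short steps, Python scripts to look and compute and a tool call to move; the robot and the scene stay as the last step left them, time stands still between calls to the robot, and variables do not carry over. Pictures are saved under pics/ and viewed, at most 14 in all, crops included, and the job is handed in when it is done.

Besides the shell and the picture viewer there is one more tool, called after "Request:" in YAML: its name, and indented under it one key for each argument. carry_out: Moves the arm, as the interface text tells. Scaled input: -1 to 1 covers 0.15 m each way for a shift and 60 degrees each way for a turn. Its arguments: {"type":"object","properties":{"series":{"type":"array"},"grip":{"type":"number"}},"required":["series"]}

```bash
ls; mkdir -p pics; python3 - <<'E'
from station import bot
import cv2
s=bot.sense(); print(s)
for n in ("top","scene"):
    c=bot.camera(n); cv2.imwrite(f"pics/{n}0.png",c["img"][:,:,::-1]); print(n,c["mtx"],c["k1"],c["T"])
E
```

```text
pics
{'t': 0.0, 'joints': array([ 1.23820573,  0.57651132,  0.02482062,  1.43789704, -0.01499172,
        1.12897828, -0.05649613]), 'joint_velocities': array([ 0.00201794, -0.00039629, -0.00067468,  0.0004165 , -0.00027026,
        0.00151333, -0.00058448]), 'joint_torque': array([-9.78080789e-05, -7.65769315e+01,  2.25056514e+00, -2.85970652e+01,
        1.52698770e-02,  1.27625556e-02,  9.78292996e-05]), 'position': array([ 0.1661234 , -0.65381324,  0.24745994]), 'tool_rot': array([ 9.92268748e-01,  1.24105129e-01, -1.38470439e-04, -7.92897863e-04]), 'contact_force': array([-1.09672597, -0.04362225, -0.15244154]), 'moment': array([0.03434063, 0.0855284 , 0.00180709]), 'grip_force': 0.0, 'width': 0.0852466259561137}
top [[386.70374895   0.         320.22922681]
 [  0.         386.70374895 200.56132064]
 [  0.           0.           1.        ]] -0.06931677511072552 [[ 0.01757945 -0.99333949  0.1138755   0.47539827]
 [-0.99980943 -0.01843142 -0.0064329   0.03910916]
 [ 0.00848894 -0.11374071 -0.9934742   1.1292504 ]
 [ 0.          0.          0.          1.        ]]
scene [[477.6770061    0.         314.37829931]
 [  0.         477.6770061  203.36899872]
 [  0.           0.           1.        ]] -0.12896175733149476 [[-0.69502171  0.44732895 -0.56288688  1.30044086]
 [ 0.71886427  0.44691002 -0.53245243  0.70658975]
 [ 0.0133784  -0.77470526 -0.63218097  0.89802395]
 [ 0.          0.          0.          1.        ]]
```

View pics/top0.png

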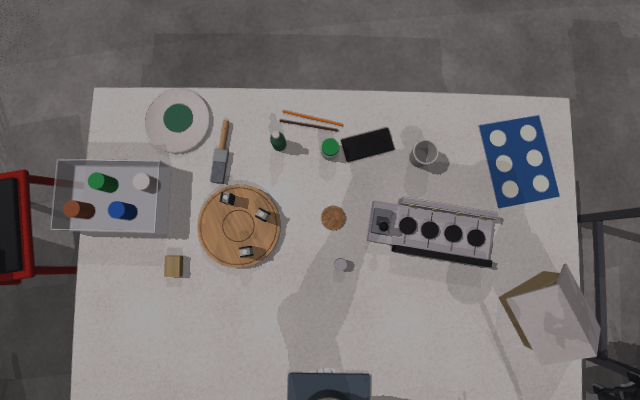

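View pics/scene0.png

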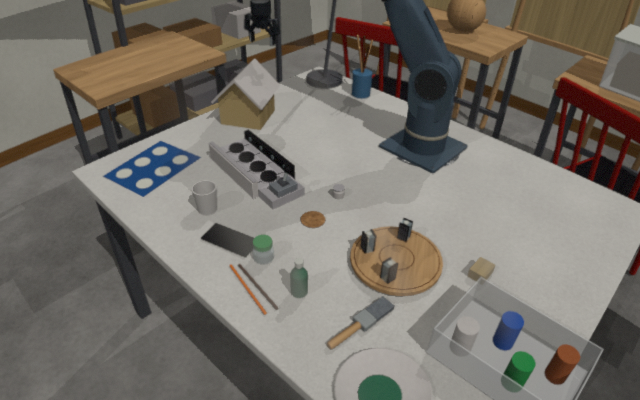

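The top view shows 4 covers at px (408..476, 226..238), the checker with its lever at the left end near (383,226), the coaster at (333,218) and 3 cells on the turntable centred at (239,225). I'll zoom in for sub-pixel measurement.

```bash
cat > h.py <<'E'
import numpy as np, cv2
from station import bot
from scipy.spatial.transform import Rotation as R
def dist(c): return np.array([c["k1"],0,0,0,0.])
def world(c,px,z):
    px=np.atleast_2d(np.asarray(px,float))
    n=cv2.undistortPoints(px.reshape(-1,1,2),c["mtx"],dist(c)).reshape(-1,2)
    d=np.c_[n,np.ones(len(n))]@c["T"][:3,:3].T; o=c["T"][:3,3]
    return o+d*((z-o[2])/d[:,2])[:,None]
def pix(c,P):
    T=np.linalg.inv(c["T"]); P=np.atleast_2d(P).astype(float)
    q,_=cv2.projectPoints(P,cv2.Rodrigues(T[:3,:3])[0],T[:3,3],c["mtx"],dist(c)); return q.reshape(-1,2)
def crop(c,x,y,w,h,k,name):
    im=cv2.resize(c["img"][y:y+h,x:x+w,::-1],None,fx=k,fy=k,interpolation=cv2.INTER_CUBIC); cv2.imwrite("pics/"+name,im)
def mean(name,n=4):
    cs=[bot.camera(name) for _ in range(n)]; c=cs[0]; c["img"]=np.mean([a["img"] for a in cs],0).astype(np.uint8); return c
def move(dx,yaw_err=0):
    "world shift -> tool units"
    s=bot.sense(); return R.from_quat(s["tool_rot"]).inv().apply(dx)/.15
E
python3 - <<'E'
from h import *
c=mean("top",2)
a=cv2.resize(c["img"][190:280,355:510,::-1],None,fx=5,fy=5,interpolation=cv2.INTER_CUBIC)
cv2.imwrite("pics/chk.png",a)
crop(c,190,175,100,100,6,"wheel.png")
print(world(c,[[239,225]],.022),world(c,[[333,218]],.004),world(c,[[408,226],[476,238]],.042),world(c,[[383,226]],.08))
print(R.from_quat(bot.sense()["tool_rot"]).as_matrix())
E
```

```text
[[0.52751199 0.26345992 0.022     ]] [[ 0.5539048  -0.00630308  0.004     ]] [[ 0.5322937  -0.21714579  0.042     ]
 [ 0.50112225 -0.41260909  0.042     ]] [[ 0.52919441 -0.13963755  0.08      ]]
[[ 9.69210872e-01  2.46232005e-01 -2.91049754e-04]
 [ 2.46232174e-01 -9.69210369e-01  9.88290666e-04]
 [-3.87396470e-05 -1.02952787e-03 -9.99999469e-01]]
```

View pics/chk.png

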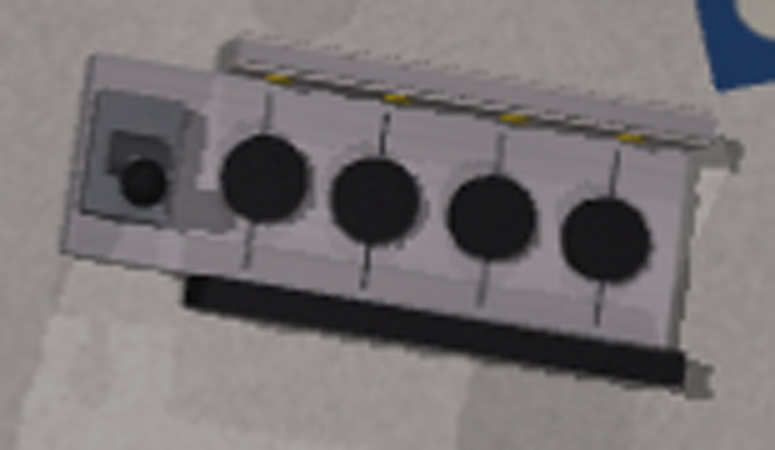

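View pics/wheel.png

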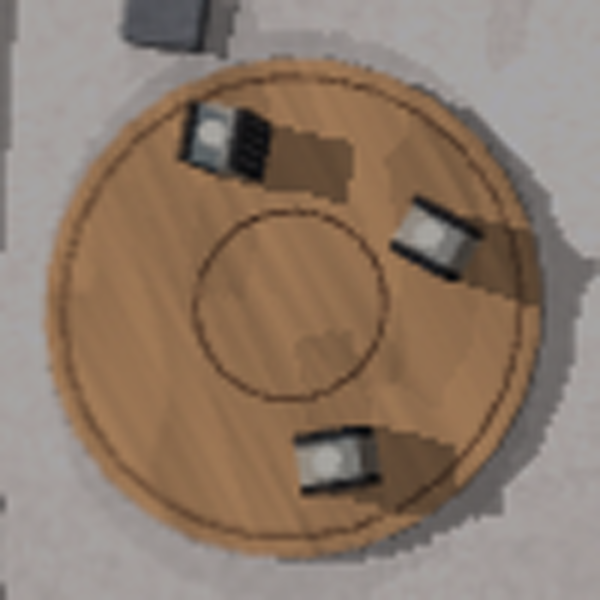

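Crop 1 shows the checker: lamp bar on top (+x), sensor bar below, and 4 covers at crop px (265,178), (375,200), (492,217), (606,240). Crop 2 shows 3 cells at (225,140), (435,237) and (337,460), each with its strips roughly vertical. I'll fit the poses.

```bash
cat >> h.py <<'E'
from scipy.optimize import least_squares
def disc_hull(c,x,y,z0,z1,r):
    t=np.linspace(0,2*np.pi,48,endpoint=False)
    P=np.vstack([np.c_[x+r*np.cos(t),y+r*np.sin(t),0*t+z] for z in (z0,z1)])
    return cv2.convexHull(pix(c,P).astype(np.float32))
def cen(h): m=cv2.moments(h); return np.array([m['m10'],m['m01']])/m['m00']
def cover(c,x,y,z0=.03,z1=.042,thr=60,win=12,r=.025):
    "blob centroid near predicted -> disc centre"
    p=cen(disc_hull(c,x,y,z0,z1,r)); k=4
    x0,y0=(p-win).astype(int); im=c["img"][y0:y0+2*win,x0:x0+2*win].max(2)
    im=cv2.resize(im,None,fx=k,fy=k,interpolation=cv2.INTER_CUBIC); m=(im<thr).astype(np.uint8)
    m=cv2.morphologyEx(m,cv2.MORPH_OPEN,np.ones((13,13)))
    n,l,st,ce=cv2.connectedComponentsWithStats(m)
    if n<2: return None
    i=1+np.argmin(np.hypot(*(ce[1:]-2*win*k/2).T)); b=(ce[i]+.5)/k-.5+[x0,y0]
    f=least_squares(lambda q:cen(disc_hull(c,*q,z0,z1,r))-b,[x,y],diff_step=1e-3)
    return f.x, st[i,4]/k/k/cv2.contourArea(disc_hull(c,*f.x,z0,z1,r))
E
python3 - <<'E'
from h import *
c=mean("top",1); s=mean("scene",1)
S=lambda u,x0,y0,k:(np.array(u,float)+.5)/k-.5+[x0,y0]
C=lambda u:S(u,355,190,5); W=lambda u:S(u,190,175,6)
for u in [(265,178),(375,200),(492,217),(606,240)]:
    w=world(c,C(u),.042)[0]; print("cover",w[:2],cover(c,*w[:2]),cover(s,*w[:2]))
# checker
lines=[(.0715,(268,95),(248,267)),(.0035,(387,115),(364,288)),(-.0645,(501,135),(482,305)),(-.1325,(617,153),(597,325))]
pts=[((.058,.175),(93,57)),((-.058,.175),(63,252))]
def loc(p,u,z):
    w=world(c,C(u),z)[:,:2]-p[:2]; a=p[2]; return w@np.array([[np.cos(a),-np.sin(a)],[np.sin(a),np.cos(a)]])
def res(p):
    r=[]
    for y,a,b in lines: r+=list(loc(p,[a,b],.03)[:,1]-y)
    for q,u in pts: r+=list((loc(p,u,.03)[0]-q))
    return np.array(r)
f=least_squares(res,[.52,-.3,-.15]); print("checker",f.x,(f.fun*1e3).round(1))
print("black bar outer bottom edge x",loc(f.x,[(187,305),(683,385)],.06),"lamp outer",loc(f.x,[(235,37),(715,115)],.06))
print("line ends",[loc(f.x,[a,b],.03)[:,0].round(4) for _,a,b in lines])
# coaster, wheel
for im,z,u in (("coaster",.004,(333,218)),):
    g=c["img"].astype(int); m=((g[...,0]-g[...,2]>35)).astype(np.uint8); m[:, :315]=0;m[:,350:]=0;m[:205]=0;m[235:]=0
    M=cv2.moments(m,True); print(im,M['m00'],world(c,[M['m10']/M['m00'],M['m01']/M['m00']],z))
print("wheel",world(c,W([[295,305]]),.022))
E
```

```text
cover [ 0.53453585 -0.21601947] (array([ 0.53423709, -0.21687964]), np.float64(0.9213674393299345)) (array([ 0.53641708, -0.21337627]), np.float64(0.8079606344340265))
cover [ 0.52307343 -0.27881452] (array([ 0.52299611, -0.28031878]), np.float64(0.9125052730866783)) (array([ 0.52520762, -0.27595349]), np.float64(0.793896821274848))
cover [ 0.5144217  -0.34606336] (array([ 0.51416601, -0.34793377]), np.float64(0.9002291183205156)) (array([ 0.51620969, -0.34344036]), np.float64(0.7604878227802787))
cover [ 0.50224936 -0.41205131] (array([ 0.50253286, -0.41393636]), np.float64(0.887297282153049)) (array([ 0.50532425, -0.40901179]), np.float64(0.7039213499683288))
checker [ 0.52282735 -0.28590795 -0.13848476] [ 1.2 -0.4 -0.6  0.1  0.  -0.7 -0.9 -0.6 -1.6  0.4  1.6  1.6]
black bar outer bottom edge x [[-0.0757049   0.10842483]
 [-0.07786067 -0.17349811]] lamp outer [[ 0.07604842  0.1019489 ]
 [ 0.07508404 -0.17516194]]
line ends [array([ 0.0505, -0.0487]), array([ 0.0498, -0.0504]), array([ 0.0486, -0.0497]), array([ 0.0488, -0.051 ])]
coaster 455.0 [[ 0.55529851 -0.00562312  0.004     ]]
wheel [[0.52630454 0.26413204 0.022     ]]
```

Request:
carry_out:
  series:
    - [0.2,0.2,0,0,0,-0.17]
    - [0.4,0.4,0,0,0,-0.35]
    - [0.6,0.6,0,0,0,-0.53]
    - [0.6,0.6,0,0,0,-0.7]
    - [0.6,0.6,0,0,0,-0.88]

```text
t: 0.92
position: [0.2763, -0.7192, 0.2475]
tool_rot: [0.832, 0.555, 0.0, -0.0]
contact_force: [-1.1, 0.5, 0.3]
width: 0.0856
grip_force: 0.0
```

Request:
carry_out:
  series:
    - [0.3,0.2,0,0,0,-0.12]
    - [0.6,0.4,0,0,0,-0.237]
    - [0.9,0.6,0,0,0,-0.237]
    - [1,0.611,0,0,0,-0.237]
    - [1,0.611,0,0,0,-0.237]
  grip: 0.5

```text
t: 1.55
position: [0.4193, -0.6161, 0.2484]
tool_rot: [0.759, 0.652, -0.0, -0.0]
contact_force: [-0.5, -1.6, -0.6]
width: 0.0637
grip_force: 0.0
```

Request:
carry_out:
  series:
    - [0.35,0.1,0,0,0,0]
    - [0.7,0.2,0,0,0,0]
    - [0.9,0.3,0.2,0,0,0]
    - [0.9,0.35,0.4,0,0,0]
    - [0.9,0.35,0.5,0,0,0]

```text
t: 2.17
position: [0.4894, -0.493, 0.1717]
tool_rot: [0.76, 0.65, -0.001, -0.001]
contact_force: [0.1, -0.6, -0.4]
width: 0.0643
grip_force: 0.0
```

```bash
cat >> h.py <<'E'
YAW=-.147
def to(x,y,z,yaw=YAW):
    "report remaining move in tool units; yaw = tool-y direction in world"
    s=bot.sense(); Rm=R.from_quat(s["tool_rot"])
    d=Rm.inv().apply(np.array([x,y,z])-s["position"])/.15
    ty=Rm.as_matrix()[:,1]; a=np.arctan2(ty[1],ty[0])
    e=(yaw-a+np.pi/2)%np.pi-np.pi/2
    print("move",d.round(3),"turn z",(-e/np.deg2rad(60)).round(3),"pos",s["position"].round(4),"w",round(float(s["width"]),4),"F",s["contact_force"].round(1),"t",s["t"])
E
python3 -c "
from h import *
to(.5025,-.4139,.06)
print(R.from_quat(bot.sense()['tool_rot']).as_matrix().round(3))"
```

```text
move [0.534 0.007 0.744] turn z -0.008 pos [ 0.4894 -0.493   0.1717] w 0.0643 F [ 0.1 -0.6 -0.4] t 2.175
[[ 0.154  0.988 -0.002]
 [ 0.988 -0.154  0.   ]
 [-0.    -0.002 -1.   ]]
```

Request:
carry_out:
  series:
    - [0.25,0,0.2,0,0,-0.008]
    - [0.5,0.007,0.4,0,0,-0.008]
    - [0.534,0.007,0.6,0,0,-0.008]
    - [0.534,0.007,0.744,0,0,-0.008]
    - [0.534,0.007,0.744,0,0,-0.008]

```text
t: 2.8
position: [0.5023, -0.4141, 0.0605]
tool_rot: [0.757, 0.653, -0.001, -0.001]
contact_force: [-0.3, -0.4, -0.4]
width: 0.0641
grip_force: 0.0
```

Request:
carry_out:
  series:
    - [0,0,0.03,0,0,0]
    - [0,0,0.05,0,0,0]
    - [0,0,0.065,0,0,0]
    - [0,0,0.075,0,0,0]
    - [0,0,0.075,0,0,0]

```text
t: 3.42
position: [0.5044, -0.4126, 0.0505]
tool_rot: [0.756, 0.654, -0.0, -0.0]
contact_force: [-0.1, -0.5, -0.7]
width: 0.0639
grip_force: 0.0
```

```bash
python3 -c "
from h import *
to(.5025,-.4139,.049)
c=bot.camera('scene'); crop(c,200,100,120,110,6,'g1.png')"
```

```text
move [-0.011 -0.011  0.01 ] turn z 0.002 pos [ 0.5044 -0.4126  0.0505] w 0.0639 F [-0.1 -0.5 -0.7] t 3.425
```

View pics/g1.png

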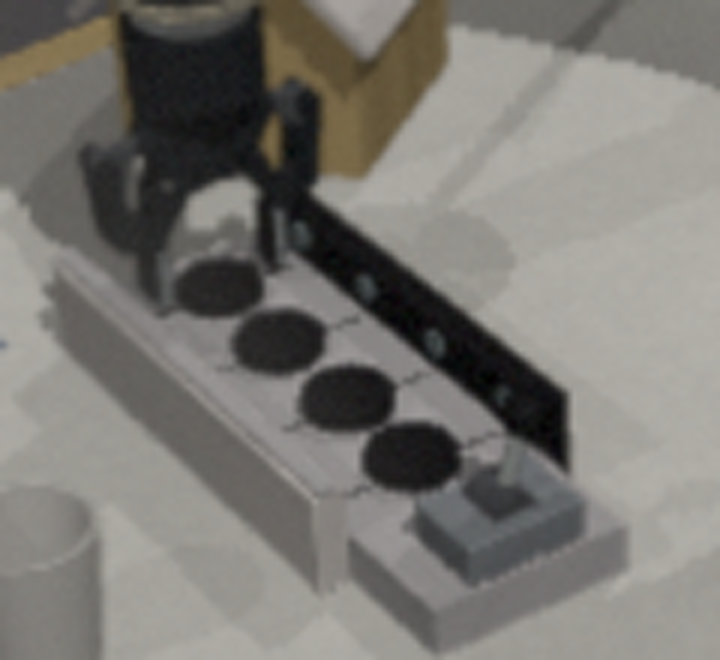

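The gripper straddles cover 1 at crop (218,288), one finger each side, and the tips are close to the block top. I'll ease down and grip.

Request:
carry_out:
  series:
    - [0,0,0.01,0,0,0]
    - [0,0,0.02,0,0,0]
    - [0,0,0.02,0,0,0]

```text
t: 3.85
position: [0.5043, -0.4125, 0.0473]
tool_rot: [0.756, 0.654, -0.0, -0.0]
contact_force: [-0.1, 0.2, -0.1]
width: 0.0641
grip_force: 0.0
```

Request:
carry_out:
  series:
    - [0,0,0.01,0,0,0]
    - [0,0,0.02,0,0,0]
    - [0,0,0.02,0,0,0]

```text
t: 4.22
position: [0.5043, -0.4126, 0.0443]
tool_rot: [0.756, 0.654, -0.0, -0.0]
contact_force: [0.2, -0.1, -0.2]
width: 0.0639
grip_force: 0.0
```

Request:
carry_out:
  series:
    - [-0.011,-0.011,0,0,0,0]
    - [-0.011,-0.011,0,0,0,0]

```text
t: 4.47
position: [0.5022, -0.4143, 0.0445]
tool_rot: [0.757, 0.654, -0.0, 0.0]
contact_force: [0.6, 0.4, 0.2]
width: 0.0641
grip_force: 0.0
```

Request:
carry_out:
  series:
    - [0,0,0,0,0,0]
    - [0,0,0,0,0,0]
    - [0,0,0,0,0,0]
    - [0,0,0,0,0,0]
    - [0,0,0,0,0,0]
  grip: -0.2

```text
t: 5.1
position: [0.5025, -0.4141, 0.0451]
tool_rot: [0.756, 0.654, -0.0, 0.0]
contact_force: [-1.4, 1.1, 5.4]
width: 0.0478
grip_force: 61.1
```

Request:
carry_out:
  series:
    - [0,0,-0.1,0,0,0]
    - [0,0,-0.3,0,0,0]
    - [0,0,-0.55,0,0,0]
    - [0,0,-0.75,0,0,0]
    - [0.1,0,-0.75,0,0,0]

```text
t: 5.72
position: [0.5055, -0.4009, 0.1604]
tool_rot: [0.757, 0.653, 0.0, 0.003]
contact_force: [0.3, -0.2, -0.8]
width: 0.0473
grip_force: 61.7
```

Request:
carry_out:
  series:
    - [0.2,0,0,0,0,0]
    - [0.45,0,0,0,0,0]
    - [0.7,0,0,0,0,0]
    - [0.95,0,0,0,0,0]
    - [1,0,0,0,0,0]

```text
t: 6.35
position: [0.5268, -0.2468, 0.1569]
tool_rot: [0.755, 0.656, 0.001, -0.001]
contact_force: [0.2, -0.9, -0.1]
width: 0.0476
grip_force: 61.7
```

Request:
carry_out:
  series:
    - [0.25,0,0,0,0,0]
    - [0.5,-0.02,0,0,0,0]
    - [0.75,-0.05,0,0,0,0]
    - [0.9,-0.05,0,0,0,0]
    - [0.9,-0.05,0,0,0,0]

```text
t: 6.98
position: [0.5385, -0.1145, 0.1569]
tool_rot: [0.755, 0.655, 0.0, -0.0]
contact_force: [0.5, -0.4, -0.5]
width: 0.0477
grip_force: 61.7
```

Request:
carry_out:
  series:
    - [0.25,0,0.15,0,0,0]
    - [0.5,0,0.3,0,0,0]
    - [0.7,0,0.45,0,0,0]
    - [0.745,0,0.55,0,0,0]
    - [0.745,0,0.55,0,0,0]

```text
t: 7.6
position: [0.5538, -0.0069, 0.0734]
tool_rot: [0.757, 0.654, -0.001, -0.0]
contact_force: [-0.1, -0.0, -0.2]
width: 0.0472
grip_force: 61.7
```

```bash
python3 -c "
from h import *
to(.5553,-.0056,.020)
c=mean('top',1)
for x,y in [(.5342,-.2169),(.5230,-.2803),(.5142,-.3479),(.5025,-.4139)]: print(cover(c,x,y))
crop(c,300,160,220,120,3.5,'p1.png')"
```

```text
move [0.011 0.009 0.356] turn z 0.001 pos [ 0.5538 -0.0069  0.0734] w 0.0472 F [-0.1 -0.  -0.2] t 7.6
(array([ 0.53434757, -0.21658478]), np.float64(0.9192447494159051))
(array([ 0.52284457, -0.27973372]), np.float64(0.9312325068703166))
(array([ 0.51385357, -0.34714635]), np.float64(0.9123461047545497))
None
```

View pics/p1.png

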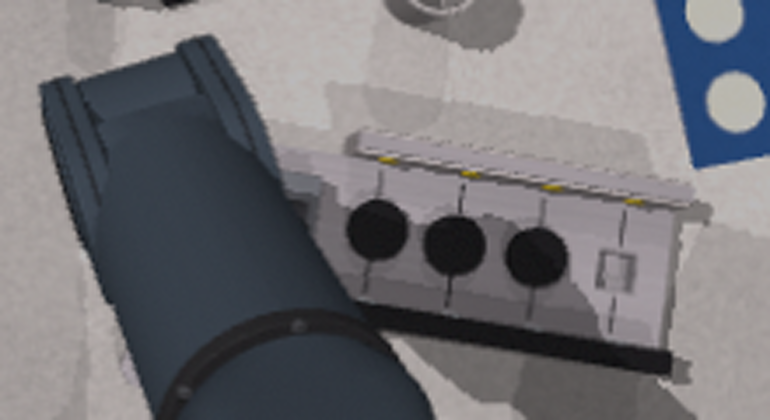

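Pocket 1 is open at crop (616,270). The other three covers are undisturbed, and the arm hides the coaster. Next I lower and release.

Request:
carry_out:
  series:
    - [0.011,0.009,0.1,0,0,0]
    - [0.011,0.009,0.2,0,0,0]
    - [0.011,0.009,0.28,0,0,0]
    - [0.011,0.009,0.33,0,0,0]
    - [0.011,0.009,0.34,0,0,0]

```text
t: 8.28
position: [0.5558, -0.004, 0.0228]
tool_rot: [0.756, 0.654, -0.0, -0.0]
contact_force: [-0.5, 0.5, 0.0]
width: 0.0477
grip_force: 61.7
```

Request:
carry_out:
  series:
    - [0,0,0.008,0,0,0]
    - [0,0,0.016,0,0,0]
    - [0,0,0.016,0,0,0]

```text
t: 8.65
position: [0.5562, -0.0041, 0.0213]
tool_rot: [0.756, 0.654, 0.0, 0.0]
contact_force: [-0.7, 0.0, 0.1]
width: 0.048
grip_force: 61.7
```

Request:
carry_out:
  series:
    - [-0.01,-0.004,0.01,0,0,0]
    - [-0.01,-0.004,0.016,0,0,0]
    - [-0.01,-0.004,0.016,0,0,0]

```text
t: 9.02
position: [0.5552, -0.0058, 0.019]
tool_rot: [0.757, 0.654, -0.0, 0.0]
contact_force: [-2.4, -0.6, 6.1]
width: 0.0476
grip_force: 62.4
```

Request:
carry_out:
  series:
    - [0,0,0,0,0,0]
    - [0,0,0,0,0,0]
    - [0,0,0,0,0,0]
  grip: 0.45

```text
t: 9.4
position: [0.5553, -0.0054, 0.0186]
tool_rot: [0.756, 0.654, -0.0, -0.0]
contact_force: [-0.7, -0.4, 0.5]
width: 0.0621
grip_force: 0.0
```

Request:
carry_out:
  series:
    - [0,0,-0.1,0,0,0]
    - [0,0,-0.3,0,0,0]
    - [0,0,-0.6,0,0,0]
    - [0,0,-0.9,0,0,0]
    - [-0.2,0,-0.9,0,0,0]

```text
t: 10.02
position: [0.5534, -0.0328, 0.1584]
tool_rot: [0.755, 0.656, 0.003, 0.002]
contact_force: [0.4, -0.8, -0.6]
width: 0.062
grip_force: 0.0
```

Request:
carry_out:
  series:
    - [-0.25,0,0,0,0,0]
    - [-0.5,0,0,0,0,0]
    - [-0.75,0,0,0,0,0]
    - [-1,0,0,0,0,0]
    - [-1,0,0,0,0,0]

```text
t: 10.65
position: [0.5283, -0.1873, 0.1545]
tool_rot: [0.758, 0.652, -0.001, 0.001]
contact_force: [-0.4, 0.0, -0.3]
width: 0.0621
grip_force: 0.0
```

Request:
carry_out:
  series:
    - [-0.25,0,0,0,0,0]
    - [-0.5,0,0,0,0,0]
    - [-0.75,0,0,0,0,0]
    - [-1,0,0,0,0,0]
    - [-1,0,0,0,0,0]

```text
t: 11.28
position: [0.5067, -0.3346, 0.1542]
tool_rot: [0.758, 0.653, -0.0, 0.001]
contact_force: [0.2, 0.7, 0.3]
width: 0.0619
grip_force: 0.0
```

```bash
python3 -c "
from h import *
to(.5139,-.3474,.045)
c=mean('top',1)
print(cover(c,.555,-.005,.004,.016))
s=mean('scene',1); print(cover(s,.555,-.005,.004,.016,win=16))
crop(c,308,193,50,50,10,'p2.png')"
```

```text
move [-0.076  0.06   0.728] turn z -0.002 pos [ 0.5067 -0.3346  0.1542] w 0.0619 F [0.2 0.7 0.3] t 11.275
(array([ 0.55452799, -0.0061023 ]), np.float64(0.982290636870809))
(array([ 0.55705271, -0.00261334]), np.float64(0.8425640707615816))
```

View pics/p2.png

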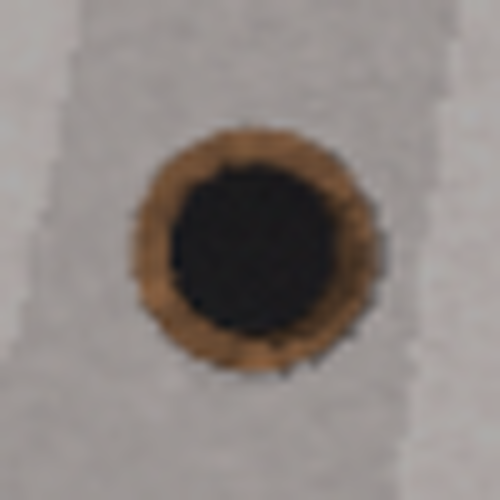

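Cover 1 sits centred on the coaster at crop (253,251) against (255,249). The top camera agrees with the robot to about 1 mm. Next is cover 2.

Request:
carry_out:
  series:
    - [-0.07,0.06,0.2,0,0,0]
    - [-0.076,0.06,0.4,0,0,0]
    - [-0.076,0.06,0.58,0,0,0]
    - [-0.076,0.06,0.63,0,0,0]
    - [-0.076,0.06,0.63,0,0,0]

```text
t: 12.0
position: [0.5154, -0.3435, 0.0595]
tool_rot: [0.756, 0.655, 0.0, -0.0]
contact_force: [1.0, 0.4, 0.6]
width: 0.0615
grip_force: 0.0
```

```bash
python3 -c "
from h import *
to(.5139,-.3474,.045)"
```

```text
move [-0.027 -0.006  0.097] turn z 0.003 pos [ 0.5154 -0.3435  0.0595] w 0.0615 F [1.  0.4 0.6] t 12.0
```

Request:
carry_out:
  series:
    - [-0.027,-0.006,0.04,0,0,0]
    - [-0.027,-0.006,0.08,0,0,0]
    - [-0.027,-0.006,0.096,0,0,0]
    - [-0.027,-0.006,0.097,0,0,0]

```text
t: 12.5
position: [0.5134, -0.3484, 0.0445]
tool_rot: [0.756, 0.654, 0.0, -0.0]
contact_force: [0.3, 0.5, 0.3]
width: 0.062
grip_force: 0.0
```

Request:
carry_out:
  series:
    - [0,0,0,0,0,0]
    - [0,0,0,0,0,0]
    - [0,0,0,0,0,0]
    - [0,0,0,0,0,0]
  grip: -0.2

```text
t: 13.0
position: [0.5135, -0.3484, 0.0453]
tool_rot: [0.756, 0.654, 0.0, 0.0]
contact_force: [-1.8, 0.9, 4.7]
width: 0.0473
grip_force: 61.2
```

Request:
carry_out:
  series:
    - [0,0,-0.1,0,0,0]
    - [0,0,-0.3,0,0,0]
    - [0,0,-0.55,0,0,0]
    - [0,0,-0.75,0,0,0]
    - [0,0,-0.75,0,0,0]

```text
t: 13.62
position: [0.5148, -0.3492, 0.1606]
tool_rot: [0.756, 0.654, 0.001, 0.003]
contact_force: [-0.2, -0.1, -1.5]
width: 0.047
grip_force: 61.7
```

Request:
carry_out:
  series:
    - [0.2,0,0,0,0,0]
    - [0.45,0,0,0,0,0]
    - [0.7,0,0,0,0,0]
    - [0.95,0,0,0,0,0]
    - [1,0,0,0,0,0]

```text
t: 14.25
position: [0.5354, -0.1968, 0.157]
tool_rot: [0.755, 0.656, 0.0, -0.001]
contact_force: [-0.1, -0.1, -0.2]
width: 0.0478
grip_force: 61.7
```

Request:
carry_out:
  series:
    - [0.3,0,0,0,0,0]
    - [0.6,-0.02,0,0,0,0]
    - [0.8,-0.05,0,0,0,0]
    - [0.9,-0.06,0,0,0,0]
    - [0.9,-0.06,0,0,0,0]

```text
t: 14.88
position: [0.5457, -0.0652, 0.157]
tool_rot: [0.756, 0.654, -0.0, 0.0]
contact_force: [0.0, -0.6, -0.1]
width: 0.0479
grip_force: 61.7
```

Request:
carry_out:
  series:
    - [0.2,0,0.15,0,0,0]
    - [0.35,0,0.3,0,0,0]
    - [0.395,0,0.45,0,0,0]
    - [0.395,0,0.55,0,0,0]
    - [0.395,0,0.55,0,0,0]

```text
t: 15.5
position: [0.5536, -0.0084, 0.0736]
tool_rot: [0.757, 0.653, -0.001, -0.0]
contact_force: [0.8, -0.2, -0.9]
width: 0.0478
grip_force: 61.7
```

```bash
python3 -c "
from h import *
to(.5553,-.0056,.034)"
```

```text
move [0.02  0.009 0.264] turn z 0.0 pos [ 0.5536 -0.0084  0.0736] w 0.0478 F [ 0.8 -0.2 -0.9] t 15.5
```

Request:
carry_out:
  series:
    - [0.015,0.009,0.1,0,0,0]
    - [0.015,0.009,0.2,0,0,0]
    - [0.015,0.009,0.26,0,0,0]
    - [0.015,0.009,0.265,0,0,0]
    - [0.015,0.009,0.265,0,0,0]

```text
t: 16.12
position: [0.556, -0.0044, 0.035]
tool_rot: [0.756, 0.654, 0.0, 0.0]
contact_force: [-0.8, -0.4, -0.3]
width: 0.0474
grip_force: 61.7
```

```bash
python3 -c "
from h import *
to(.5553,-.0066,.031)"
```

```text
move [-0.015 -0.003  0.026] turn z 0.002 pos [ 0.556  -0.0044  0.035 ] w 0.0474 F [-0.8 -0.4 -0.3] t 16.125
```

Request:
carry_out:
  series:
    - [-0.015,-0.003,0.01,0,0,0]
    - [-0.015,-0.003,0.02,0,0,0]
    - [-0.015,-0.003,0.026,0,0,0]
    - [-0.015,-0.003,0.026,0,0,0]

```text
t: 16.62
position: [0.5552, -0.0068, 0.0312]
tool_rot: [0.756, 0.654, 0.0, 0.0]
contact_force: [-1.7, -1.3, 3.6]
width: 0.0478
grip_force: 62.2
```

Request:
carry_out:
  series:
    - [0,0,0,0,0,0]
    - [0,0,0,0,0,0]
    - [0,0,0,0,0,0]
  grip: 0.45

```text
t: 17.0
position: [0.5551, -0.0066, 0.0309]
tool_rot: [0.756, 0.654, 0.0, -0.0]
contact_force: [0.5, 0.9, -0.3]
width: 0.0617
grip_force: 0.0
```

Request:
carry_out:
  series:
    - [0,0,-0.1,0,0,0]
    - [0,0,-0.3,0,0,0]
    - [0,0,-0.6,0,0,0]
    - [0,0,-0.85,0,0,0]
    - [-0.2,0,-0.85,0,0,0]

```text
t: 17.62
position: [0.5529, -0.034, 0.1627]
tool_rot: [0.755, 0.656, 0.003, 0.002]
contact_force: [1.0, -1.2, -0.6]
width: 0.062
grip_force: 0.0
```

Request:
carry_out:
  series:
    - [-0.25,0,0,0,0,0]
    - [-0.5,0,0,0,0,0]
    - [-0.75,0,0,0,0,0]
    - [-0.82,0.05,0,0,0,0]
    - [-0.82,0.05,0,0,0,0]

```text
t: 18.25
position: [0.541, -0.1595, 0.1591]
tool_rot: [0.757, 0.654, 0.0, 0.0]
contact_force: [0.7, 1.2, 0.1]
width: 0.0618
grip_force: 0.0
```

```bash
python3 -c "
from h import *
c=mean('top',1)
print(cover(c,.555,-.005,.004,.028),cover(c,.5139,-.3474))
s=mean('scene',1); crop(s,200,100,140,140,5,'s2.png')
for x,y in [(.5229,-.2798),(.5343,-.2166)]: print(cover(s,x,y))
to(.5229,-.2798,.045)"
```

```text
(array([ 0.55485427, -0.00599102]), np.float64(0.9566256719217918)) None
(array([ 0.5249519, -0.2770559]), np.float64(0.8545094943792256))
(array([ 0.53626928, -0.21329144]), np.float64(0.7910714605954333))
move [-0.824 -0.002  0.758] turn z 0.003 pos [ 0.5407 -0.1576  0.1588] w 0.0618 F [0.1 0.7 0.1] t 18.35
```

Request:
carry_out:
  series:
    - [-0.25,0,0,0,0,0]
    - [-0.5,0,0,0,0,0]
    - [-0.75,0,0.1,0,0,0]
    - [-0.82,0,0.25,0,0,0]
    - [-0.825,0,0.4,0,0,0]

```text
t: 18.98
position: [0.5228, -0.2813, 0.098]
tool_rot: [0.756, 0.654, 0.0, 0.0]
contact_force: [-0.3, 0.7, -0.3]
width: 0.062
grip_force: 0.0
```

Request:
carry_out:
  series:
    - [0,0,0.1,0,0,0]
    - [0,0,0.22,0,0,0]
    - [0,0,0.22,0,0,0]

```text
t: 19.35
position: [0.5222, -0.2806, 0.0643]
tool_rot: [0.756, 0.655, -0.0, -0.001]
contact_force: [-0.1, -0.2, -0.7]
width: 0.062
grip_force: 0.0
```

```bash
python3 -c "
from h import *
to(.5229,-.2798,.045)"
```

```text
move [0.006 0.004 0.128] turn z 0.003 pos [ 0.5222 -0.2806  0.0643] w 0.062 F [-0.1 -0.2 -0.7] t 19.35
```

Request:
carry_out:
  series:
    - [0.006,0.004,0.05,0,0,0]
    - [0.006,0.004,0.1,0,0,0]
    - [0.006,0.004,0.127,0,0,0]
    - [0.006,0.004,0.128,0,0,0]

```text
t: 19.85
position: [0.5231, -0.2807, 0.046]
tool_rot: [0.756, 0.654, -0.0, -0.0]
contact_force: [0.3, 0.1, -0.1]
width: 0.0619
grip_force: 0.0
```

Request:
carry_out:
  series:
    - [0,0,0,0,0,0]
    - [0,0,0,0,0,0]
    - [0,0,0,0,0,0]
    - [0,0,0,0,0,0]
  grip: -0.2

```text
t: 20.35
position: [0.5233, -0.2808, 0.0469]
tool_rot: [0.756, 0.654, 0.0, 0.0]
contact_force: [-2.1, 0.4, 5.7]
width: 0.0478
grip_force: 60.8
```

Request:
carry_out:
  series:
    - [0,0,-0.1,0,0,0]
    - [0,0,-0.3,0,0,0]
    - [0,0,-0.55,0,0,0]
    - [0,0,-0.75,0,0,0]
    - [0,0,-0.75,0,0,0]

```text
t: 20.98
position: [0.5247, -0.2814, 0.1622]
tool_rot: [0.757, 0.654, 0.001, 0.003]
contact_force: [0.2, 0.1, -0.8]
width: 0.0472
grip_force: 61.7
```

Request:
carry_out:
  series:
    - [0.2,0,0,0,0,0]
    - [0.45,0,0,0,0,0]
    - [0.7,0,0,0,0,0]
    - [0.95,0,0,0,0,0]
    - [1,0,0,0,0,0]

```text
t: 21.6
position: [0.5451, -0.1292, 0.1586]
tool_rot: [0.755, 0.656, 0.0, -0.001]
contact_force: [-0.2, -0.3, 0.1]
width: 0.0472
grip_force: 61.7
```

Request:
carry_out:
  series:
    - [0.3,0,0,0,0,0]
    - [0.6,-0.03,0,0,0,0]
    - [0.8,-0.05,0.1,0,0,0]
    - [0.84,-0.054,0.3,0,0,0]
    - [0.84,-0.054,0.5,0,0,0]

```text
t: 22.22
position: [0.5552, -0.0065, 0.083]
tool_rot: [0.756, 0.654, 0.0, 0.0]
contact_force: [-0.0, 1.0, -1.5]
width: 0.0477
grip_force: 61.7
```

Request:
carry_out:
  series:
    - [0,0,0.05,0,0,0]
    - [0,0,0.1,0,0,0]
    - [0,0,0.1,0,0,0]

```text
t: 22.6
position: [0.5553, -0.0069, 0.069]
tool_rot: [0.757, 0.654, 0.0, 0.0]
contact_force: [-0.1, 0.2, -0.0]
width: 0.0471
grip_force: 61.7
```

```bash
python3 -c "
from h import *
to(.5553,-.0058,.043)"
```

```text
move [ 0.007 -0.001  0.174] turn z 0.001 pos [ 0.5553 -0.0069  0.069 ] w 0.0471 F [-0.1  0.2 -0. ] t 22.6
```

Request:
carry_out:
  series:
    - [0,0,0.07,0,0,0]
    - [0,0,0.13,0,0,0]
    - [0,0,0.155,0,0,0]
    - [0,0,0.155,0,0,0]

```text
t: 23.1
position: [0.555, -0.0065, 0.0453]
tool_rot: [0.756, 0.654, -0.0, -0.0]
contact_force: [0.0, 0.2, -0.2]
width: 0.0474
grip_force: 61.8
```

Request:
carry_out:
  series:
    - [0,0,0.007,0,0,0]
    - [0,0,0.014,0,0,0]
    - [0,0,0.014,0,0,0]

```text
t: 23.48
position: [0.5552, -0.0064, 0.0448]
tool_rot: [0.756, 0.654, 0.0, 0.0]
contact_force: [-6.2, 0.3, 19.3]
width: 0.0474
grip_force: 63.7
```

Request:
carry_out:
  series:
    - [0,0,-0.008,0,0,0]
    - [0,0,-0.008,0,0,0]

```text
t: 23.72
position: [0.5554, -0.0065, 0.0449]
tool_rot: [0.756, 0.654, 0.0, 0.0]
contact_force: [-1.1, 0.4, 7.3]
width: 0.0473
grip_force: 62.3
```

Request:
carry_out:
  series:
    - [0,0,0,0,0,0]
    - [0,0,0,0,0,0]
    - [0,0,0,0,0,0]
  grip: 0.45

```text
t: 24.1
position: [0.5551, -0.0065, 0.0444]
tool_rot: [0.756, 0.654, -0.0, -0.0]
contact_force: [-0.6, 0.0, -0.5]
width: 0.062
grip_force: 0.0
```

Request:
carry_out:
  series:
    - [0,0,-0.1,0,0,0]
    - [0,0,-0.3,0,0,0]
    - [0,0,-0.6,0,0,0]
    - [0,0,-0.76,0,0,0]
    - [-0.2,0,-0.76,0,0,0]

```text
t: 24.72
position: [0.5525, -0.0339, 0.162]
tool_rot: [0.755, 0.656, 0.003, 0.001]
contact_force: [-0.5, -1.4, -1.0]
width: 0.0622
grip_force: 0.0
```

Request:
carry_out:
  series:
    - [-0.25,0,0,0,0,0]
    - [-0.5,0,0,0,0,0]
    - [-0.6,0.067,0,0,0,0]
    - [-0.6,0.067,0,0,0,0]

```text
t: 25.22
position: [0.5484, -0.1275, 0.1592]
tool_rot: [0.757, 0.653, 0.0, 0.0]
contact_force: [-0.0, -0.6, -0.5]
width: 0.0619
grip_force: 0.0
```

```bash
python3 -c "
from h import *
c=mean('top',1)
print(cover(c,.555,-.005,.004,.040))
s=mean('scene',1)
for x,y in [(.5343,-.2166)]: print(cover(s,x,y),cover(c,x,y))
to(.5343,-.2166,.045)"
```

```text
(array([ 0.55501189, -0.00575321]), np.float64(0.9499693574531418))
(array([ 0.53678863, -0.21362067]), np.float64(0.8179482440852974)) (array([ 0.53452198, -0.19075103]), np.float64(0.6608876271798132))
move [-0.617 -0.004  0.759] turn z 0.003 pos [ 0.5481 -0.1252  0.1589] w 0.0623 F [-0.1  1.2  0.4] t 25.325
```

Request:
carry_out:
  series:
    - [-0.25,0,0,0,0,0]
    - [-0.5,0,0,0,0,0]
    - [-0.615,0,0,0,0,0]
    - [-0.615,0,0.15,0,0,0]
    - [-0.615,0,0.35,0,0,0]

```text
t: 25.95
position: [0.5355, -0.2164, 0.1062]
tool_rot: [0.756, 0.655, 0.001, 0.0]
contact_force: [-0.4, -1.2, -0.4]
width: 0.062
grip_force: 0.0
```

Request:
carry_out:
  series:
    - [0,0,0.15,0,0,0]
    - [0,0,0.27,0,0,0]
    - [0,0,0.27,0,0,0]

```text
t: 26.32
position: [0.5342, -0.2159, 0.0646]
tool_rot: [0.756, 0.655, -0.0, -0.001]
contact_force: [-0.1, -0.6, 1.1]
width: 0.0617
grip_force: 0.0
```

```bash
python3 -c "
from h import *
to(.5343,-.2166,.045)"
```

```text
move [-0.005  0.002  0.131] turn z 0.004 pos [ 0.5342 -0.2159  0.0646] w 0.0617 F [-0.1 -0.6  1.1] t 26.325
```

Request:
carry_out:
  series:
    - [-0.005,0.002,0.05,0,0,0]
    - [-0.005,0.002,0.1,0,0,0]
    - [-0.005,0.002,0.128,0,0,0]
    - [-0.005,0.002,0.128,0,0,0]

```text
t: 26.82
position: [0.5344, -0.2187, 0.0462]
tool_rot: [0.756, 0.654, -0.0, -0.0]
contact_force: [-0.5, -0.2, -0.4]
width: 0.0619
grip_force: 0.0
```

Request:
carry_out:
  series:
    - [0,0,0,0,0,0]
    - [0,0,0,0,0,0]
    - [0,0,0,0,0,0]
    - [0,0,0,0,0,0]
  grip: -0.2

```text
t: 27.32
position: [0.5346, -0.2188, 0.0471]
tool_rot: [0.756, 0.654, 0.0, 0.0]
contact_force: [-1.6, 0.6, 6.9]
width: 0.0475
grip_force: 60.7
```

Request:
carry_out:
  series:
    - [0,0,-0.1,0,0,0]
    - [0,0,-0.3,0,0,0]
    - [0,0,-0.55,0,0,0]
    - [0,0,-0.8,0,0,0]
    - [0,0,-0.8,0,0,0]

```text
t: 27.95
position: [0.5364, -0.2193, 0.1704]
tool_rot: [0.757, 0.654, 0.002, 0.003]
contact_force: [-0.3, -0.2, -1.7]
width: 0.047
grip_force: 61.7
```

Request:
carry_out:
  series:
    - [0.2,0,0,0,0,0]
    - [0.45,0,0,0,0,0]
    - [0.7,0,0,0,0,0]
    - [0.95,-0.03,0,0,0,0]
    - [1,-0.067,0,0,0,0]

```text
t: 28.58
position: [0.5463, -0.0657, 0.1664]
tool_rot: [0.755, 0.656, 0.0, -0.001]
contact_force: [-0.2, -0.8, -0.5]
width: 0.0472
grip_force: 61.7
```

Request:
carry_out:
  series:
    - [0.2,0,0,0,0,0]
    - [0.38,0,0.1,0,0,0]
    - [0.41,0,0.25,0,0,0]
    - [0.41,0,0.45,0,0,0]
    - [0.41,0,0.55,0,0,0]

```text
t: 29.2
position: [0.5543, -0.0089, 0.0825]
tool_rot: [0.757, 0.654, -0.001, -0.0]
contact_force: [-0.2, 0.1, -0.4]
width: 0.0472
grip_force: 61.7
```

Request:
carry_out:
  series:
    - [0,0,0.02,0,0,0]
    - [0,0,0.02,0,0,0]

```text
t: 29.45
position: [0.5555, -0.0083, 0.0814]
tool_rot: [0.757, 0.654, 0.0, 0.0]
contact_force: [0.5, -0.5, 0.8]
width: 0.047
grip_force: 61.7
```

```bash
python3 -c "
from h import *
to(.5553,-.0058,.055)"
```

```text
move [ 0.016 -0.004  0.176] turn z 0.002 pos [ 0.5555 -0.0083  0.0814] w 0.047 F [ 0.5 -0.5  0.8] t 29.45
```

Request:
carry_out:
  series:
    - [0.002,-0.002,0.07,0,0,0]
    - [0.002,-0.002,0.13,0,0,0]
    - [0.002,-0.002,0.152,0,0,0]
    - [0.002,-0.002,0.152,0,0,0]

```text
t: 29.95
position: [0.5548, -0.0076, 0.0578]
tool_rot: [0.756, 0.654, -0.0, -0.0]
contact_force: [0.4, -0.3, -0.3]
width: 0.0477
grip_force: 61.8
```

Request:
carry_out:
  series:
    - [0,0,0.005,0,0,0]
    - [0,0,0.008,0,0,0]
    - [0,0,0.008,0,0,0]

```text
t: 30.32
position: [0.5551, -0.0077, 0.0572]
tool_rot: [0.756, 0.654, 0.0, 0.0]
contact_force: [-0.8, -0.5, 1.7]
width: 0.0476
grip_force: 62.0
```

Request:
carry_out:
  series:
    - [0,0,0.003,0,0,0]
    - [0,0,0.003,0,0,0]
    - [0,0,0.003,0,0,0]
  grip: 0.3

```text
t: 30.7
position: [0.555, -0.0077, 0.0564]
tool_rot: [0.756, 0.654, -0.0, -0.0]
contact_force: [0.3, -0.1, -0.1]
width: 0.0554
grip_force: 0.0
```

Request:
carry_out:
  series:
    - [0,0,-0.1,0,0,0]
    - [0,0,-0.3,0,0,0]
    - [0,0,-0.6,0,0,0]
    - [-0.2,0,-0.8,0,0,0]
    - [-0.5,0,-0.8,0,0,0]

```text
t: 31.32
position: [0.5459, -0.0813, 0.1802]
tool_rot: [0.755, 0.655, 0.002, 0.002]
contact_force: [0.6, -1.6, -0.9]
width: 0.0557
grip_force: 0.0
```

Request:
carry_out:
  series:
    - [-0.2,0,0,0,0,0]
    - [-0.4,0,0,0,0,0]
    - [-0.5,0,0,0,0,0]
    - [-0.5,0,0,0,0,0]

```text
t: 31.82
position: [0.5332, -0.1567, 0.1769]
tool_rot: [0.757, 0.653, 0.0, 0.0]
contact_force: [-0.4, 0.4, 0.2]
width: 0.0558
grip_force: 0.0
```

```bash
python3 -c "
from h import *
c=mean('top',2)
print(cover(c,.555,-.005,.004,.052))
a=cv2.resize(c['img'][180:260,192:280,::-1],None,fx=7,fy=7,interpolation=cv2.INTER_CUBIC)
b=cv2.resize(c['img'][193:243,308:358,::-1],None,fx=3,fy=3,interpolation=cv2.INTER_CUBIC)
o=np.zeros((560,616+150,3),np.uint8);o[:,:616]=a;o[:150,616:]=b;cv2.imwrite('pics/w2.png',o)
to(.5553,-.0058,.055)"
```

```text
(array([ 0.55483462, -0.00576192]), np.float64(0.9651358660387489))
move [1.003e+00 1.000e-03 8.120e-01] turn z 0.003 pos [ 0.5336 -0.1548  0.1767] w 0.0554 F [0.2 0.  0.9] t 31.925
```

View pics/w2.png

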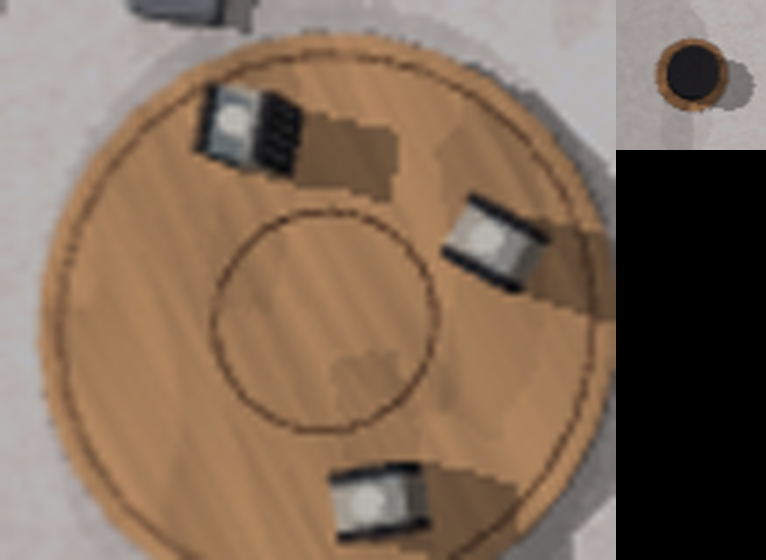

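The pile is neat and centred: crop (693,72) on a coaster at (692,74). Cell caps are at crop A(236,120), B(487,238) and C(370,498). I'll compute the cell poses.

```bash
cat >> h.py <<'E'
def box(c,x,y,a,zb,h=.055,w=.014):
    k=np.array([[1,1],[-1,1],[-1,-1],[1,-1]])*w
    q=k@np.array([[np.cos(a),np.sin(a)],[-np.sin(a),np.cos(a)]])+[x,y]
    return pix(c,np.vstack([np.c_[q,np.full(4,zb+h)],np.c_[q,np.full(4,zb)]]))
def cap(c,px,z=.077,win=4,k=8):
    x0,y0=np.round(px).astype(int)-win; im=c["img"][y0:y0+2*win+1,x0:x0+2*win+1].min(2)
    im=cv2.resize(im,None,fx=k,fy=k,interpolation=cv2.INTER_CUBIC).astype(float)
    m=np.clip(im-np.percentile(im,80),0,None); yy,xx=np.indices(m.shape)
    p=np.array([(m*xx).sum(),(m*yy).sum()])/m.sum(); p=(p+.5)/k-.5+[x0,y0]; return p,world(c,p,z)[0]
def showcells(c,x,y,w,h,k,poses,name):
    im=cv2.resize(c["img"][y:y+h,x:x+w,::-1],None,fx=k,fy=k,interpolation=cv2.INTER_CUBIC)
    for p in poses:
        q=(box(c,*p)-[x,y]+.5)*k-.5
        cv2.polylines(im,[q[:4].astype(np.int32)],True,(0,0,255),1); cv2.polylines(im,[q[4:].astype(np.int32)],True,(0,255,0),1)
    cv2.imwrite("pics/"+name,im)
E
python3 - <<'E'
from h import *
c=mean("top",2)
W=lambda u:(np.array(u,float)+.5)/7-.5+[192,180]
poses=[]
for n,u,s in (("A",(236,120),[(212,83),(197,152)]),("B",(487,238),[(475,197),(443,250)]),("C",(370,498),[(334,475),(341,541)])):
    p,w=cap(c,W(u)); l=world(c,W(s),.077); d=l[0]-l[1]; a=np.arctan2(d[1],d[0])
    print(n,(p-[192,180]+.5)*7,w,world(c,W(u),.077)[0],"yaw",a); poses.append((w[0],w[1],a,.022))
showcells(c,192,180,88,80,8,poses,"fit.png")
E
```

```text
A [233.88772905 120.49185192] [0.6017937  0.29437603 0.077     ] [0.60180936 0.29334391 0.077     ] yaw -0.1677901212089555
B [485.89274563 238.5562552 ] [0.5572471  0.19354997 0.077     ] [0.55728101 0.19292286 0.077     ] yaw -0.5115492586817563
C [367.52298031 502.88969804] [0.45398436 0.23597839 0.077     ] [0.45569372 0.2348854  0.077     ] yaw 0.14390841690535328
```

View pics/fit.png

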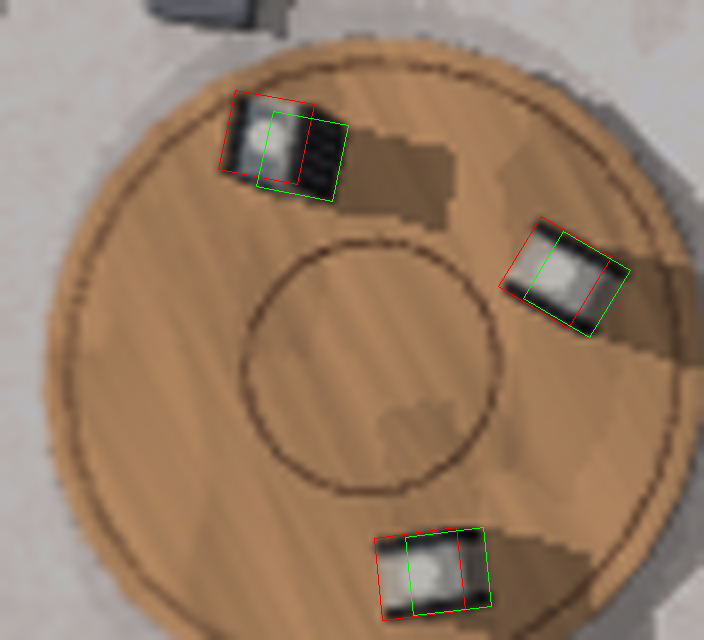

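The fit boxes match the cells well. The black strips of B and C run along image-horizontal, so their clear axes are at 90° to A's. Clear-axis yaws are A -0.168, B 1.059 and C 1.715. I'll go for cell B first.

Request:
carry_out:
  series:
    - [0.25,0,0,0,0,0]
    - [0.5,0,0,0,0,0]
    - [0.75,0,0,0,0,0]
    - [1,0,0,0,0,0]
    - [1,0,0,0,0,0]

```text
t: 32.65
position: [0.5552, -0.0026, 0.1766]
tool_rot: [0.754, 0.657, 0.001, -0.001]
contact_force: [-0.6, -0.2, -0.9]
width: 0.0552
grip_force: 0.0
```

Request:
carry_out:
  series:
    - [0.25,0,0,0,0,0]
    - [0.5,0,0,0,0,0]
    - [0.75,0,0,0,0,0]
    - [1,0,0,0,0,0]
    - [1,0,0,0,0,0]

```text
t: 33.28
position: [0.5763, 0.1445, 0.1764]
tool_rot: [0.755, 0.656, 0.001, -0.001]
contact_force: [-1.3, -1.2, 0.5]
width: 0.0555
grip_force: 0.0
```

Request:
carry_out:
  series:
    - [0.2,-0.1,0,0,0,-0.17]
    - [0.32,-0.184,0,0,0,-0.34]
    - [0.32,-0.184,0,0,0,-0.5]
    - [0.32,-0.184,0,0,0,-0.576]
    - [0.32,-0.184,0,0,0,-0.576]

```text
t: 33.9
position: [0.5563, 0.191, 0.1763]
tool_rot: [0.529, 0.849, -0.0, 0.0]
contact_force: [0.4, -0.5, -0.5]
width: 0.0556
grip_force: 0.0
```

Request:
carry_out:
  series:
    - [0,0,0,0,0,-0.17]
    - [0,0,0,0,0,-0.34]
    - [0,0,0,0,0,-0.5]
    - [0,0,0,0,0,-0.576]
    - [0,0,0,0,0,-0.576]

```text
t: 34.52
position: [0.5563, 0.1915, 0.1763]
tool_rot: [0.253, 0.967, -0.0, -0.0]
contact_force: [0.5, -0.2, 0.1]
width: 0.0555
grip_force: 0.0
```

```bash
python3 -c "
from h import *
to(.5572,.1935,.11,1.059); print(bot.sense()['joints'].round(2))"
```

```text
move [0.001 0.015 0.442] turn z -0.001 pos [0.5563 0.1915 0.1763] w 0.0555 F [ 0.5 -0.2  0.1] t 34.525
[-0.    0.58 -0.64  1.75  0.42  0.95  0.25]
```

Request:
carry_out:
  series:
    - [0.001,0.015,0.2,0,0,0]
    - [0.001,0.015,0.4,0,0,0]
    - [0.001,0.015,0.55,0,0,0]
    - [0.001,0.015,0.6,0,0,0]
    - [0.001,0.015,0.6,0,0,0]

```text
t: 35.15
position: [0.5572, 0.1942, 0.0865]
tool_rot: [0.253, 0.968, -0.0, -0.0]
contact_force: [-0.8, -0.4, 0.4]
width: 0.0557
grip_force: 0.0
```

```bash
python3 -c "
from h import *
to(.5572,.1935,.065,1.059)"
```

```text
move [-0.002 -0.004  0.143] turn z 0.001 pos [0.5572 0.1942 0.0865] w 0.0557 F [-0.8 -0.4  0.4] t 35.15
```

Request:
carry_out:
  series:
    - [0,0,0.06,0,0,0]
    - [0,0,0.12,0,0,0]
    - [0,0,0.14,0,0,0]
    - [0,0,0.14,0,0,0]

```text
t: 35.65
position: [0.5571, 0.1943, 0.0652]
tool_rot: [0.252, 0.968, -0.0, -0.0]
contact_force: [-0.5, -0.0, -0.5]
width: 0.0555
grip_force: 0.0
```

Request:
carry_out:
  series:
    - [0,0,0,0,0,0]
    - [0,0,0,0,0,0]
    - [0,0,0,0,0,0]
    - [0,0,0,0,0,0]
    - [0,0,0,0,0,0]
  grip: -0.6

```text
t: 36.28
position: [0.5575, 0.1944, 0.0658]
tool_rot: [0.252, 0.968, 0.0, 0.0]
contact_force: [0.1, -0.1, 6.0]
width: 0.0272
grip_force: 59.3
```

Request:
carry_out:
  series:
    - [0,0,-0.1,0,0,0]
    - [0,0,-0.3,0,0,0]
    - [0,0,-0.6,0,0,0]
    - [0,0,-0.9,0,0,0]
    - [0,0,-0.9,0,0,0]

```text
t: 36.9
position: [0.5585, 0.1953, 0.2046]
tool_rot: [0.252, 0.968, 0.002, 0.002]
contact_force: [-0.4, -0.3, -0.8]
width: 0.0272
grip_force: 58.9
```

Gripped and lifted. While the arm is clear of the checker I'll check the pocket positions with an overlay.

```bash
python3 - <<'E'
from h import *
c=mean("top",4); x,y,w,h,k=395,215,98,38,8
im=cv2.resize(c["img"][y:y+h,x:x+w,::-1],None,fx=k,fy=k,interpolation=cv2.INTER_CUBIC)
im=cv2.normalize(im,None,0,255,cv2.NORM_MINMAX); raw=im.copy()
def sq(P,z,w=.0155,a=-.147):
    q=np.array([[1,1],[-1,1],[-1,-1],[1,-1]])*w@np.array([[np.cos(a),np.sin(a)],[-np.sin(a),np.cos(a)]])+P
    return (pix(c,np.c_[q,np.full(4,z)])-[x,y]+.5)*k-.5
for d in (-.1325,-.0645,.0035,.0715):
    P=np.array([.5228,-.2859])+d*np.array([.1465,.9892])
    cv2.polylines(im,[sq(P,.03).astype(np.int32)],True,(0,0,255),1)
cv2.imwrite("pics/pk.png",np.vstack([im,raw]))
E
```

```text
(no output)
```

View pics/pk.png

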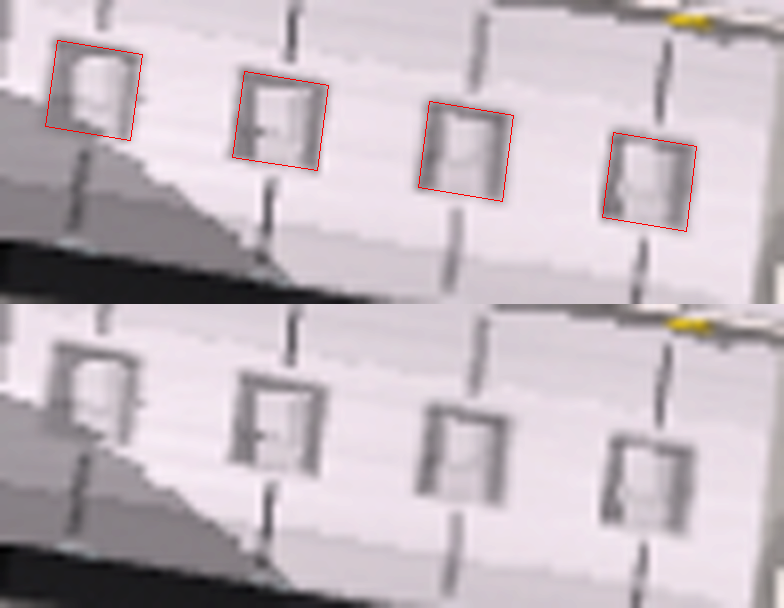

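Predicted pocket squares match the image to within about 1 mm. I'll carry cell B to pocket 3.

Request:
carry_out:
  series:
    - [0,0,0,0,0,0.17]
    - [0,0,0,0,0,0.34]
    - [0,0,0,0,0,0.5]
    - [0,0,0,0,0,0.576]
    - [0,0,0,0,0,0.576]

```text
t: 37.72
position: [0.5566, 0.1941, 0.1993]
tool_rot: [0.528, 0.85, -0.001, -0.001]
contact_force: [0.7, -0.7, -0.3]
width: 0.0272
grip_force: 58.9
```

Request:
carry_out:
  series:
    - [0,0,0,0,0,0.17]
    - [0,0,0,0,0,0.34]
    - [0,0,0,0,0,0.5]
    - [0,0,0,0,0,0.576]
    - [0,0,0,0,0,0.576]

```text
t: 38.35
position: [0.5569, 0.1942, 0.1998]
tool_rot: [0.756, 0.655, -0.001, -0.0]
contact_force: [-0.7, 0.5, -1.4]
width: 0.027
grip_force: 58.9
```

Request:
carry_out:
  series:
    - [-0.2,0,0,0,0,0]
    - [-0.45,0,0,0,0,0]
    - [-0.7,0.05,0,0,0,0]
    - [-0.95,0.05,0,0,0,0]
    - [-1,0.05,0,0,0,0]

```text
t: 38.98
position: [0.5424, 0.0415, 0.2]
tool_rot: [0.757, 0.654, -0.001, 0.0]
contact_force: [0.4, 0.5, -0.5]
width: 0.0268
grip_force: 58.9
```

Request:
carry_out:
  series:
    - [-0.25,0,0,0,0,0]
    - [-0.5,0,0,0,0,0]
    - [-0.75,0.05,0,0,0,0]
    - [-1,0.1,0,0,0,0]
    - [-1,0.1,0,0,0,0]

```text
t: 39.6
position: [0.5361, -0.1087, 0.2]
tool_rot: [0.757, 0.653, -0.001, 0.0]
contact_force: [-0.5, 0.6, -0.9]
width: 0.0269
grip_force: 58.9
```

Request:
carry_out:
  series:
    - [-0.25,0,0,0,0,0]
    - [-0.5,0,0,0,0,0]
    - [-0.75,0.05,0,0,0,0]
    - [-1,0.086,0,0,0,0]
    - [-1,0.086,0,0,0,0]

```text
t: 40.22
position: [0.5271, -0.2583, 0.1999]
tool_rot: [0.757, 0.653, -0.0, 0.0]
contact_force: [0.2, 0.4, -0.8]
width: 0.0269
grip_force: 59.0
```

Request:
carry_out:
  series:
    - [-0.1,0,0,0,0,0]
    - [-0.183,0,0,0,0,0]
    - [-0.183,0,0,0,0,0]
    - [-0.183,0,0,0,0,0]

```text
t: 40.72
position: [0.5234, -0.2827, 0.2005]
tool_rot: [0.756, 0.654, 0.0, -0.0]
contact_force: [0.0, -0.1, -0.1]
width: 0.0269
grip_force: 58.9
```

```bash
python3 -c "
from h import *
to(.5236,-.2822,.090)"
```

```text
move [0.003 0.001 0.736] turn z 0.003 pos [ 0.5234 -0.2827  0.2005] w 0.0269 F [ 0.  -0.1 -0.1] t 40.725
```

Request:
carry_out:
  series:
    - [0.003,0.001,0.25,0,0,0]
    - [0.003,0.001,0.5,0,0,0]
    - [0.003,0.001,0.7,0,0,0]
    - [0.003,0.001,0.78,0,0,0]
    - [0.003,0.001,0.78,0,0,0]

```text
t: 41.35
position: [0.5236, -0.2824, 0.0833]
tool_rot: [0.756, 0.654, -0.0, -0.0]
contact_force: [0.8, 0.1, -0.2]
width: 0.0276
grip_force: 59.0
```

```bash
python3 -c "
from h import *
to(.5236,-.2822,.072)"
```

```text
move [0.001 0.    0.075] turn z 0.003 pos [ 0.5236 -0.2824  0.0833] w 0.0276 F [ 0.8  0.1 -0.2] t 41.35
```

Request:
carry_out:
  series:
    - [0,0,0.03,0,0,0]
    - [0,0,0.06,0,0,0]
    - [0,0,0.085,0,0,0]
    - [0,0,0.085,0,0,0]

```text
t: 41.85
position: [0.5233, -0.2829, 0.0705]
tool_rot: [0.756, 0.654, -0.0, -0.0]
contact_force: [-0.5, 0.5, -0.7]
width: 0.0274
grip_force: 59.0
```

Request:
carry_out:
  series:
    - [0,0,0.02,0,0,0]
    - [0,0,0.04,0,0,0]
    - [0,0,0.06,0,0,0]
    - [0,0,0.06,0,0,0]

```text
t: 42.35
position: [0.5233, -0.2828, 0.0614]
tool_rot: [0.756, 0.654, -0.0, -0.0]
contact_force: [0.0, 0.4, -0.0]
width: 0.0274
grip_force: 59.0
```

Request:
carry_out:
  series:
    - [0,0,0.015,0,0,0]
    - [0,0,0.03,0,0,0]
    - [0,0,0.044,0,0,0]
    - [0,0,0.044,0,0,0]

```text
t: 42.85
position: [0.5234, -0.2828, 0.0549]
tool_rot: [0.756, 0.654, -0.0, -0.0]
contact_force: [0.2, -0.8, -1.0]
width: 0.0271
grip_force: 59.0
```

Request:
carry_out:
  series:
    - [0,0,0.005,0,0,0]
    - [0,0,0.01,0,0,0]
    - [0,0,0.01,0,0,0]

```text
t: 43.22
position: [0.5235, -0.2829, 0.0539]
tool_rot: [0.756, 0.654, 0.0, 0.0]
contact_force: [-1.2, -0.2, 3.4]
width: 0.027
grip_force: 59.4
```

Request:
carry_out:
  series:
    - [0,0,0,0,0,0]
    - [0,0,0,0,0,0]
    - [0,0,0,0,0,0]
  grip: 0.2

```text
t: 43.6
position: [0.5235, -0.2829, 0.0535]
tool_rot: [0.756, 0.654, -0.0, -0.0]
contact_force: [-0.3, -1.7, -0.8]
width: 0.0513
grip_force: 0.0
```

Request:
carry_out:
  series:
    - [0,0,-0.1,0,0,0]
    - [0,0,-0.3,0,0,0]
    - [0,0,-0.6,0,0,0]
    - [0,0,-0.8,0,0,0]
    - [0,0,-0.8,0,0,0]

```text
t: 44.22
position: [0.5249, -0.2834, 0.1772]
tool_rot: [0.756, 0.654, 0.001, 0.003]
contact_force: [0.4, -0.8, -0.6]
width: 0.0509
grip_force: 0.0
```

```bash
python3 - <<'E'
from h import *
to(.5236,-.2822,.072)
c=mean("top",3)
W=lambda u:(np.array(u,float)+.5)/8-.5+[192,180]
# refine by edges: mean darkness of strips; show overlay at previous poses
showcells(c,192,180,88,80,8,[(.6018,.2944,-.168,.022),(.454,.236,.144,.022)],"fit2.png")
s=mean("scene",1); crop(s,205,110,110,100,6,"sc3.png")
a=cv2.imread("pics/fit2.png")[:, :430]; b=cv2.imread("pics/sc3.png")[:600,150:500]
b=np.pad(b,((0,40),(0,0),(0,0))); cv2.imwrite("pics/both.png",np.hstack([a,b])[:600])
E
```

```text
move [ 0.008 -0.014  0.701] turn z 0.002 pos [ 0.5249 -0.2834  0.1772] w 0.0509 F [ 0.4 -0.8 -0.6] t 44.225
```

View pics/both.png

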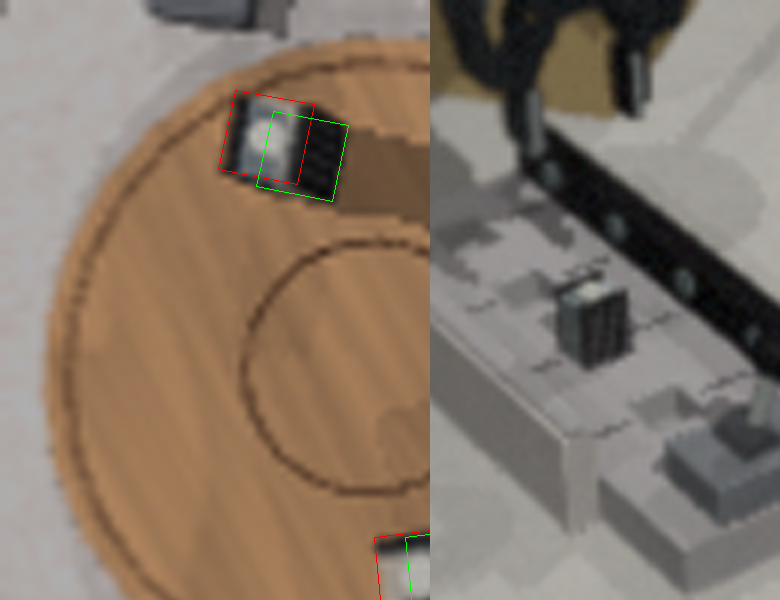

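Cell B is seated square in pocket 3, with its ribbed cheek facing the lever (+y) and its clear faces along the light path. The wheel hasn't turned. Next is cell A.

Request:
carry_out:
  series:
    - [0.25,0,0,0,0,0]
    - [0.5,0,0,0,0,0]
    - [0.75,0,0,0,0,0]
    - [1,0,0,0,0,0]
    - [1,0,0,0,0,0]

```text
t: 45.05
position: [0.5453, -0.1306, 0.1729]
tool_rot: [0.755, 0.656, 0.0, -0.001]
contact_force: [0.2, -0.7, 0.1]
width: 0.0514
grip_force: 0.0
```

Request:
carry_out:
  series:
    - [0.25,0,0,0,0,0]
    - [0.5,0,0,0,0,0]
    - [0.75,0,0,0,0,0]
    - [1,0,0,0,0,0]
    - [1,0,0,0,0,0]

```text
t: 45.68
position: [0.5668, 0.0168, 0.173]
tool_rot: [0.755, 0.656, 0.0, -0.001]
contact_force: [-0.4, -0.8, -0.6]
width: 0.051
grip_force: 0.0
```

Request:
carry_out:
  series:
    - [0.25,0,0,0,0,0]
    - [0.5,0,0,0,0,0]
    - [0.75,-0.03,0,0,0,0]
    - [1,-0.057,0,0,0,0.02]
    - [1,-0.057,0,0,0,0.02]

```text
t: 46.3
position: [0.5797, 0.1659, 0.1729]
tool_rot: [0.762, 0.647, -0.0, -0.001]
contact_force: [-0.1, -0.5, 0.5]
width: 0.0512
grip_force: 0.0
```

Request:
carry_out:
  series:
    - [0.25,0,0,0,0,0]
    - [0.5,0,0,0,0,0]
    - [0.75,0,0,0,0,0]
    - [0.88,0,0,0,0,0]
    - [0.88,0,0,0,0,0]

```text
t: 46.92
position: [0.6019, 0.2935, 0.173]
tool_rot: [0.763, 0.646, -0.001, 0.0]
contact_force: [0.4, -0.5, -0.1]
width: 0.0513
grip_force: 0.0
```

```bash
python3 -c "
from h import *
to(.6018,.2944,.086,-.168); print(bot.sense()['joints'].round(2))"
```

```text
move [ 0.007 -0.001  0.58 ] turn z 0.003 pos [0.6019 0.2935 0.173 ] w 0.0513 F [ 0.4 -0.5 -0.1] t 46.925
[-0.36  0.64 -0.28  1.54  0.2   0.99 -0.86]
```

Request:
carry_out:
  series:
    - [0.007,0,0.2,0,0,0]
    - [0.007,0,0.4,0,0,0]
    - [0.007,0,0.55,0,0,0]
    - [0.007,0,0.6,0,0,0]
    - [0.007,0,0.6,0,0,0]

```text
t: 47.55
position: [0.6023, 0.2934, 0.0837]
tool_rot: [0.764, 0.646, -0.0, 0.0]
contact_force: [-0.4, -0.1, -0.3]
width: 0.0516
grip_force: 0.0
```

Request:
carry_out:
  series:
    - [0,0,0.05,0,0,0]
    - [0,0,0.1,0,0,0]
    - [0,0,0.12,0,0,0]
    - [0,0,0.12,0,0,0]

```text
t: 48.05
position: [0.6018, 0.2949, 0.0654]
tool_rot: [0.763, 0.646, -0.0, -0.0]
contact_force: [-0.5, -0.8, 0.2]
width: 0.0514
grip_force: 0.0
```

Request:
carry_out:
  series:
    - [0,0,0,0,0,0]
    - [0,0,0,0,0,0]
    - [0,0,0,0,0,0]
    - [0,0,0,0,0,0]
    - [0,0,0,0,0,0]
  grip: -0.6

```text
t: 48.68
position: [0.6022, 0.295, 0.0659]
tool_rot: [0.763, 0.646, 0.0, 0.0]
contact_force: [-0.0, -0.2, 5.1]
width: 0.0274
grip_force: 59.5
```

Request:
carry_out:
  series:
    - [0,0,-0.1,0,0,0]
    - [0,0,-0.3,0,0,0]
    - [0,0,-0.6,0,0,0]
    - [0,0,-0.9,0,0,0]
    - [0,0,-0.9,0,0,0]

```text
t: 49.3
position: [0.6036, 0.2959, 0.2055]
tool_rot: [0.763, 0.646, 0.004, 0.001]
contact_force: [0.2, -0.3, -1.1]
width: 0.0277
grip_force: 59.1
```

```bash
python3 -c "
from h import *
to(.5137,-.3495,.2)"
```

```text
move [-4.343  0.12   0.017] turn z -0.018 pos [0.6036 0.2959 0.2055] w 0.0277 F [ 0.2 -0.3 -1.1] t 49.3
```

Request:
carry_out:
  series:
    - [-0.2,0,0,0,0,-0.018]
    - [-0.45,0,0,0,0,-0.018]
    - [-0.7,0.03,0,0,0,-0.018]
    - [-0.95,0.03,0,0,0,-0.018]
    - [-1,0.03,0,0,0,-0.018]

```text
t: 49.92
position: [0.5811, 0.1425, 0.2002]
tool_rot: [0.758, 0.652, -0.001, 0.0]
contact_force: [-0.3, 0.5, -1.1]
width: 0.0275
grip_force: 59.1
```

Request:
carry_out:
  series:
    - [-0.25,0,0,0,0,0]
    - [-0.5,0,0,0,0,0]
    - [-0.75,0,0,0,0,0]
    - [-1,0,0,0,0,0]
    - [-1,0,0,0,0,0]

```text
t: 50.55
position: [0.5591, -0.0051, 0.2003]
tool_rot: [0.758, 0.652, -0.001, 0.0]
contact_force: [0.8, 1.1, -2.4]
width: 0.027
grip_force: 59.1
```

Request:
carry_out:
  series:
    - [-0.25,0,0,0,0,0]
    - [-0.5,0,0,0,0,0]
    - [-0.75,0,0,0,0,0]
    - [-1,0,0,0,0,0]
    - [-1,0,0,0,0,0]

```text
t: 51.18
position: [0.5374, -0.1527, 0.2003]
tool_rot: [0.758, 0.652, -0.0, 0.0]
contact_force: [0.2, 0.6, -0.6]
width: 0.0272
grip_force: 59.1
```

Request:
carry_out:
  series:
    - [-0.25,0,0,0,0,0]
    - [-0.5,0,0,0,0,0]
    - [-0.75,0,0,0,0,0]
    - [-1,0,0,0,0,0]
    - [-1,0,0,0,0,0]

```text
t: 51.8
position: [0.5156, -0.3006, 0.2002]
tool_rot: [0.758, 0.652, -0.0, 0.0]
contact_force: [0.2, -0.3, -1.2]
width: 0.0271
grip_force: 59.1
```

Request:
carry_out:
  series:
    - [-0.2,0,0,0,0,0]
    - [-0.34,0,0,0,0,0]
    - [-0.34,0,0,0,0,0]
    - [-0.34,0,0,0,0,0]

```text
t: 52.3
position: [0.5089, -0.3479, 0.2005]
tool_rot: [0.757, 0.654, 0.0, -0.0]
contact_force: [-0.5, -0.4, -1.1]
width: 0.0274
grip_force: 59.1
```

```bash
python3 -c "
from h import *
to(.5137,-.3495,.084)"
```

```text
move [-0.007  0.033  0.777] turn z 0.001 pos [ 0.5089 -0.3479  0.2005] w 0.0274 F [-0.5 -0.4 -1.1] t 52.3
```

Request:
carry_out:
  series:
    - [-0.009,0.033,0.25,0,0,0]
    - [-0.009,0.033,0.5,0,0,0]
    - [-0.009,0.033,0.7,0,0,0]
    - [-0.009,0.033,0.777,0,0,0]
    - [-0.009,0.033,0.777,0,0,0]

```text
t: 52.92
position: [0.5133, -0.3506, 0.084]
tool_rot: [0.757, 0.654, 0.0, -0.0]
contact_force: [-0.1, -0.4, -0.9]
width: 0.0274
grip_force: 59.2
```

```bash
python3 -c "
from h import *
to(.5136,-.3498,.072)"
```

```text
move [0.006 0.002 0.08 ] turn z 0.001 pos [ 0.5133 -0.3506  0.084 ] w 0.0274 F [-0.1 -0.4 -0.9] t 52.925
```

Request:
carry_out:
  series:
    - [0.003,0.002,0.03,0,0,0]
    - [0.003,0.002,0.06,0,0,0]
    - [0.003,0.002,0.09,0,0,0]
    - [0.003,0.002,0.09,0,0,0]

```text
t: 53.42
position: [0.5139, -0.3512, 0.0733]
tool_rot: [0.757, 0.653, 0.0, 0.001]
contact_force: [-6.4, 4.8, 26.0]
width: 0.0274
grip_force: 62.7
```

Request:
carry_out:
  series:
    - [0,0,0.02,0,0,0]
    - [0,0,0.03,0,0,0]
    - [0,0,0.03,0,0,0]

```text
t: 53.8
position: [0.5144, -0.3511, 0.0725]
tool_rot: [0.757, 0.653, 0.0, 0.002]
contact_force: [-14.3, 12.2, 62.0]
width: 0.0269
grip_force: 68.0
```

Request:
carry_out:
  series:
    - [0,0,-0.04,0,0,0]
    - [0,0,-0.07,0,0,0]
    - [0.007,-0.005,-0.07,0,0,0]
    - [0.007,-0.005,-0.07,0,0,0]

```text
t: 54.3
position: [0.5125, -0.3497, 0.0759]
tool_rot: [0.757, 0.653, -0.0, -0.001]
contact_force: [0.5, 0.4, -1.3]
width: 0.027
grip_force: 59.4
```

```bash
python3 -c "
from h import *
to(.5136,-.3498,.072); c=bot.camera('scene'); crop(c,215,115,75,75,8,'sc4.png')"
```

```text
move [0.    0.008 0.026] turn z 0.0 pos [ 0.5125 -0.3497  0.0759] w 0.027 F [ 0.5  0.4 -1.3] t 54.3
```

View pics/sc4.png

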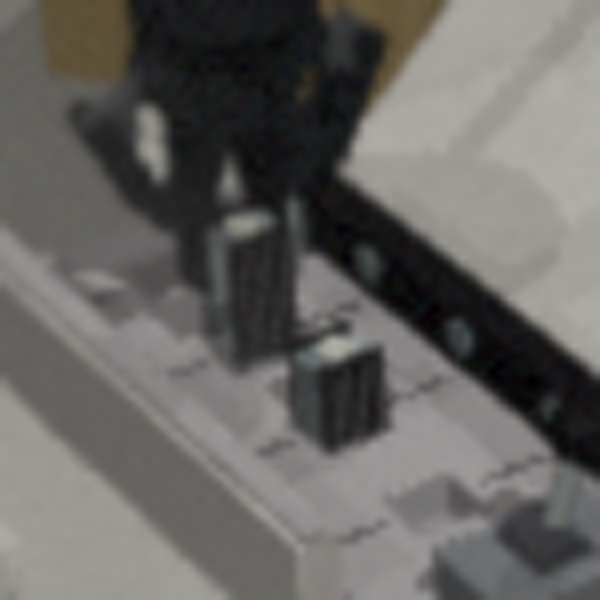

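The cell is still upright in the grip, just above pocket 2. I'll retry about 1.5 mm further towards +y.

Request:
carry_out:
  series:
    - [0.003,0.005,0.01,0,0,0]
    - [0.003,0.005,0.025,0,0,0]
    - [0.003,0.005,0.025,0,0,0]

```text
t: 54.72
position: [0.5134, -0.3495, 0.0724]
tool_rot: [0.757, 0.653, -0.0, -0.0]
contact_force: [0.0, 0.9, -0.1]
width: 0.0272
grip_force: 59.4
```

Request:
carry_out:
  series:
    - [0,0,0.01,0,0,0]
    - [0,0,0.015,0,0,0]
    - [0,0,0.015,0,0,0]

```text
t: 55.1
position: [0.5135, -0.3496, 0.0705]
tool_rot: [0.757, 0.653, -0.0, -0.0]
contact_force: [-0.3, 0.1, -0.8]
width: 0.0266
grip_force: 59.4
```

Request:
carry_out:
  series:
    - [0,0,0.01,0,0,0]
    - [0,0,0.02,0,0,0]
    - [0,0,0.03,0,0,0]
    - [0,0,0.03,0,0,0]

```text
t: 55.6
position: [0.5135, -0.3496, 0.0659]
tool_rot: [0.757, 0.653, -0.0, -0.0]
contact_force: [0.2, -0.5, -0.7]
width: 0.0274
grip_force: 59.4
```

Request:
carry_out:
  series:
    - [0,0,0.01,0,0,0]
    - [0,0,0.02,0,0,0]
    - [0,0,0.03,0,0,0]
    - [0,0,0.03,0,0,0]

```text
t: 56.1
position: [0.5135, -0.3495, 0.0614]
tool_rot: [0.757, 0.653, -0.0, -0.0]
contact_force: [1.0, 0.0, -1.4]
width: 0.027
grip_force: 59.4
```

In the pocket. I'll carry on down.

Request:
carry_out:
  series:
    - [0,0,0.015,0,0,0]
    - [0,0,0.03,0,0,0]
    - [0,0,0.04,0,0,0]
    - [0,0,0.04,0,0,0]

```text
t: 56.6
position: [0.5135, -0.3495, 0.0554]
tool_rot: [0.757, 0.653, -0.0, -0.0]
contact_force: [0.3, 0.3, -1.4]
width: 0.0271
grip_force: 59.4
```

Request:
carry_out:
  series:
    - [0,0,0.005,0,0,0]
    - [0,0,0.01,0,0,0]
    - [0,0,0.01,0,0,0]

```text
t: 56.98
position: [0.5136, -0.3496, 0.054]
tool_rot: [0.757, 0.653, 0.0, -0.0]
contact_force: [-0.5, 0.3, -0.4]
width: 0.0272
grip_force: 59.5
```

Request:
carry_out:
  series:
    - [0,0,0.006,0,0,0]
    - [0,0,0.012,0,0,0]
    - [0,0,0.012,0,0,0]

```text
t: 57.35
position: [0.5136, -0.3497, 0.0538]
tool_rot: [0.757, 0.653, -0.0, 0.0]
contact_force: [-4.0, 2.3, 15.7]
width: 0.0269
grip_force: 61.7
```

Request:
carry_out:
  series:
    - [0,0,0,0,0,0]
    - [0,0,0,0,0,0]
    - [0,0,0,0,0,0]
  grip: 0.2

```text
t: 57.72
position: [0.5135, -0.3496, 0.052]
tool_rot: [0.757, 0.653, -0.0, -0.0]
contact_force: [-0.3, -0.3, 0.4]
width: 0.0513
grip_force: 0.0
```

Request:
carry_out:
  series:
    - [0,0,-0.1,0,0,0]
    - [0,0,-0.3,0,0,0]
    - [0,0,-0.6,0,0,0]
    - [0,0,-0.8,0,0,0]
    - [0,0,-0.8,0,0,0]

```text
t: 58.35
position: [0.5149, -0.3503, 0.1759]
tool_rot: [0.757, 0.653, 0.001, 0.003]
contact_force: [-0.3, 1.0, -0.4]
width: 0.0515
grip_force: 0.0
```

```bash
python3 - <<'E'
from h import *
c=mean("top",3); print(cover(c,.555,-.005,.004,.052))
# cell C: refine pose with strip/bright template: score = interior bright minus dark strips
k=6; g=cv2.resize(c["img"].min(2)[200:260,215:265],None,fx=k,fy=k,interpolation=cv2.INTER_CUBIC).astype(np.float32)
px=lambda P:(pix(c,np.c_[P,np.full(len(P),.077)])-[215,200]+.5)*k-.5
u=np.linspace(-.013,.013,14); vs=np.array([-.0125,-.0115,.0115,.0125]); vi=np.linspace(-.0085,.0085,9)
def samp(x,y,a,U,V):
    A,B=np.meshgrid(U,V); q=np.c_[A.ravel(),B.ravel()]@np.array([[np.cos(a),np.sin(a)],[-np.sin(a),np.cos(a)]])+[x,y]
    p=px(q).astype(np.float32); return cv2.remap(g,p[:,0].reshape(1,-1),p[:,1].reshape(1,-1),cv2.INTER_LINEAR).mean()
best=max((samp(x,y,a,u,vi)-samp(x,y,a,u,vs),x,y,a) for x in np.arange(.446,.464,.001) for y in np.arange(.227,.245,.001) for a in np.arange(1.6,1.85,.03))
print(best); x,y,a=best[1:]
to(x,y,.18,a)
E
```

```text
(array([ 0.5546392 , -0.00635319]), np.float64(1.0059558551361418))
(np.float32(91.71939), np.float64(0.454), np.float64(0.23500000000000001), np.float64(1.7500000000000002))
move [ 3.796 -0.961 -0.052] turn z 1.188 pos [ 0.5131 -0.3494  0.172 ] w 0.0513 F [-0.4 -0.3  0.1] t 58.5
```

Request:
carry_out:
  series:
    - [0.25,0,0,0,0,0]
    - [0.5,0,0,0,0,0]
    - [0.75,0,0,0,0,0]
    - [1,0,0,0,0,0]
    - [1,0,0,0,0,0]

```text
t: 59.12
position: [0.5358, -0.1973, 0.1715]
tool_rot: [0.755, 0.655, 0.0, -0.001]
contact_force: [-0.1, -0.9, -0.1]
width: 0.0511
grip_force: 0.0
```

Request:
carry_out:
  series:
    - [0.25,0,0,0,0,0]
    - [0.5,0,0,0,0,0]
    - [0.75,0,0,0,0,0]
    - [1,0,0,0,0,0]
    - [1,0,0,0,0,0]

```text
t: 59.75
position: [0.5576, -0.0502, 0.1716]
tool_rot: [0.756, 0.655, 0.0, -0.001]
contact_force: [-1.1, 0.5, 0.8]
width: 0.0509
grip_force: 0.0
```

Request:
carry_out:
  series:
    - [0.25,0,0,0,0,0]
    - [0.5,-0.1,0,0,0,0]
    - [0.75,-0.3,0,0,0,0]
    - [1,-0.5,0,0,0,0]
    - [1,-0.5,0,0,0,0]

```text
t: 60.38
position: [0.5037, 0.1084, 0.172]
tool_rot: [0.756, 0.655, -0.0, -0.001]
contact_force: [0.1, -0.1, -0.0]
width: 0.0512
grip_force: 0.0
```

Request:
carry_out:
  series:
    - [0.25,-0.1,0,0,0,0.15]
    - [0.5,-0.2,0,0,0,0.3]
    - [0.75,-0.4,0,0,0,0.45]
    - [0.796,-0.461,0,0,0,0.59]
    - [0.796,-0.461,0,0,0,0.59]

```text
t: 61.0
position: [0.4548, 0.2338, 0.1719]
tool_rot: [0.92, 0.393, -0.0, 0.001]
contact_force: [0.6, 0.3, -0.0]
width: 0.0515
grip_force: 0.0
```

Request:
carry_out:
  series:
    - [0,0,0,0,0,0.15]
    - [0,0,0,0,0,0.3]
    - [0,0,0,0,0,0.45]
    - [0,0,0,0,0,0.6]
    - [0,0,0,0,0,0.6]

```text
t: 61.62
position: [0.4556, 0.2328, 0.1721]
tool_rot: [0.996, 0.089, 0.0, 0.001]
contact_force: [0.1, 0.4, 0.6]
width: 0.051
grip_force: 0.0
```

```bash
python3 -c "
from h import *
to(.454,.2355,.065,1.73); print(bot.sense()['joints'].round(2))"
```

```text
move [-0.007 -0.021  0.714] turn z 0.019 pos [0.4556 0.2328 0.1721] w 0.051 F [0.1 0.4 0.6] t 61.625
[-0.6   0.43  0.06  1.97 -0.03  0.75 -1.92]
```

Request:
carry_out:
  series:
    - [-0.007,-0.021,0.2,0,0,0.017]
    - [-0.007,-0.021,0.4,0,0,0.017]
    - [-0.007,-0.021,0.55,0,0,0.017]
    - [-0.007,-0.021,0.6,0,0,0.017]
    - [-0.007,-0.021,0.6,0,0,0.017]

```text
t: 62.25
position: [0.4532, 0.237, 0.0822]
tool_rot: [0.997, 0.081, -0.0, 0.0]
contact_force: [-0.2, -0.5, -0.1]
width: 0.0514
grip_force: 0.0
```

```bash
python3 -c "
from h import *
to(.454,.2355,.065,1.73)"
```

```text
move [0.004 0.011 0.115] turn z 0.002 pos [0.4532 0.237  0.0822] w 0.0514 F [-0.2 -0.5 -0.1] t 62.25
```

Request:
carry_out:
  series:
    - [0.004,0.008,0.05,0,0,0]
    - [0.004,0.008,0.1,0,0,0]
    - [0.004,0.008,0.115,0,0,0]
    - [0.004,0.008,0.115,0,0,0]

```text
t: 62.75
position: [0.4534, 0.2366, 0.0649]
tool_rot: [0.997, 0.08, -0.0, 0.0]
contact_force: [-0.5, -0.4, -0.3]
width: 0.051
grip_force: 0.0
```

Request:
carry_out:
  series:
    - [0,0,0,0,0,0]
    - [0,0,0,0,0,0]
    - [0,0,0,0,0,0]
    - [0,0,0,0,0,0]
    - [0,0,0,0,0,0]
  grip: -0.6

```text
t: 63.38
position: [0.4536, 0.2368, 0.0653]
tool_rot: [0.997, 0.08, 0.0, -0.0]
contact_force: [-1.9, -0.5, 5.4]
width: 0.0269
grip_force: 59.1
```

Request:
carry_out:
  series:
    - [0,0,-0.1,0,0,0]
    - [0,0,-0.3,0,0,0]
    - [0,0,-0.6,0,0,0]
    - [0,0,-0.9,0,0,0]
    - [0,0,-0.9,0,0,0]

```text
t: 64.0
position: [0.4552, 0.2373, 0.2039]
tool_rot: [0.997, 0.08, 0.003, -0.002]
contact_force: [-0.1, 0.3, -0.6]
width: 0.027
grip_force: 59.0
```

Request:
carry_out:
  series:
    - [0,0,0,0,0,-0.15]
    - [0,0,0,0,0,-0.3]
    - [0,0,0,0,0,-0.45]
    - [0,0,0,0,0,-0.6]
    - [0,0,0,0,0,-0.6]

```text
t: 64.62
position: [0.4532, 0.2362, 0.1996]
tool_rot: [0.924, 0.383, -0.001, -0.0]
contact_force: [-0.0, 0.2, -0.6]
width: 0.0265
grip_force: 58.9
```

Request:
carry_out:
  series:
    - [0,0,0,0,0,-0.15]
    - [0,0,0,0,0,-0.3]
    - [0,0,0,0,0,-0.45]
    - [0,0,0,0,0,-0.605]
    - [0,0,0,0,0,-0.605]

```text
t: 65.25
position: [0.4534, 0.2363, 0.1997]
tool_rot: [0.759, 0.651, -0.0, -0.0]
contact_force: [0.2, 0.2, 0.1]
width: 0.0271
grip_force: 58.9
```

```bash
python3 -c "
from h import *
to(.5035,-.4168,.2)"
```

```text
move [-4.252e+00  9.960e-01 -1.000e-03] turn z -0.006 pos [0.4534 0.2363 0.1997] w 0.0271 F [0.2 0.2 0.1] t 65.25
```

Request:
carry_out:
  series:
    - [-0.15,0.15,0,0,0,-0.005]
    - [-0.4,0.35,0,0,0,-0.005]
    - [-0.65,0.5,0,0,0,-0.005]
    - [-0.9,0.5,0,0,0,-0.005]
    - [-1,0.5,0,0,0,-0.005]

```text
t: 65.88
position: [0.505, 0.0747, 0.1997]
tool_rot: [0.759, 0.651, -0.001, 0.0]
contact_force: [-0.4, 0.5, -0.9]
width: 0.0273
grip_force: 59.1
```

Request:
carry_out:
  series:
    - [-0.25,0.1,0,0,0,0]
    - [-0.5,0.3,0,0,0,0]
    - [-0.75,0.496,0,0,0,0]
    - [-1,0.496,0,0,0,0]
    - [-1,0.496,0,0,0,0]

```text
t: 66.5
position: [0.5571, -0.0848, 0.1996]
tool_rot: [0.759, 0.651, -0.001, 0.0]
contact_force: [-0.6, 0.2, -0.8]
width: 0.0272
grip_force: 59.2
```

Request:
carry_out:
  series:
    - [-0.25,0,0,0,0,0]
    - [-0.5,0,0,0,0,0]
    - [-0.75,0,0,0,0,0]
    - [-1,0,0,0,0,0]
    - [-1,0,0,0,0,0]

```text
t: 67.12
position: [0.5356, -0.2324, 0.1998]
tool_rot: [0.758, 0.652, -0.0, 0.0]
contact_force: [-0.1, 0.8, -0.1]
width: 0.027
grip_force: 59.2
```

Request:
carry_out:
  series:
    - [-0.25,0,0,0,0,0]
    - [-0.5,0,0,0,0,0]
    - [-0.75,0,0,0,0,0]
    - [-1,0,0,0,0,0]
    - [-1,0,0,0,0,0]

```text
t: 67.75
position: [0.5143, -0.3804, 0.1997]
tool_rot: [0.758, 0.653, -0.0, 0.0]
contact_force: [0.4, 1.0, -1.9]
width: 0.0269
grip_force: 59.2
```

Request:
carry_out:
  series:
    - [-0.15,0,0,0,0,0]
    - [-0.25,0,0,0,0,0]
    - [-0.25,0,0,0,0,0]
    - [-0.25,0,0,0,0,0]

```text
t: 68.25
position: [0.5095, -0.4152, 0.1999]
tool_rot: [0.756, 0.655, 0.0, -0.0]
contact_force: [-1.0, 1.5, -0.4]
width: 0.0273
grip_force: 59.2
```

```bash
python3 -c "
from h import *
to(.5035,-.4168,.083)"
```

```text
move [-0.017 -0.038  0.779] turn z 0.003 pos [ 0.5095 -0.4152  0.1999] w 0.0273 F [-1.   1.5 -0.4] t 68.25
```

Request:
carry_out:
  series:
    - [-0.018,-0.038,0.25,0,0,0.002]
    - [-0.018,-0.038,0.5,0,0,0.002]
    - [-0.018,-0.038,0.7,0,0,0.002]
    - [-0.018,-0.038,0.775,0,0,0.002]
    - [-0.018,-0.038,0.775,0,0,0.002]

```text
t: 68.88
position: [0.5034, -0.4173, 0.0837]
tool_rot: [0.757, 0.654, 0.0, -0.0]
contact_force: [0.5, 0.0, -0.8]
width: 0.027
grip_force: 59.2
```

```bash
python3 -c "
from h import *
to(.5035,-.4169,.0705)"
```

```text
move [0.003 0.    0.088] turn z 0.002 pos [ 0.5034 -0.4173  0.0837] w 0.027 F [ 0.5  0.  -0.8] t 68.875
```

Request:
carry_out:
  series:
    - [0.003,0,0.03,0,0,0]
    - [0.003,0,0.05,0,0,0]
    - [0.003,0,0.07,0,0,0]
    - [0.003,0,0.07,0,0,0]

```text
t: 69.38
position: [0.5032, -0.4173, 0.0732]
tool_rot: [0.757, 0.654, -0.0, -0.0]
contact_force: [0.4, 0.5, -2.1]
width: 0.0273
grip_force: 59.2
```

Request:
carry_out:
  series:
    - [0,0,0.01,0,0,0]
    - [0,0,0.02,0,0,0]
    - [0,0,0.02,0,0,0]

```text
t: 69.75
position: [0.5031, -0.4174, 0.0701]
tool_rot: [0.757, 0.654, -0.0, -0.0]
contact_force: [0.4, -1.2, -1.0]
width: 0.027
grip_force: 59.2
```

Request:
carry_out:
  series:
    - [0,0,0.015,0,0,0]
    - [0,0,0.03,0,0,0]
    - [0,0,0.04,0,0,0]
    - [0,0,0.04,0,0,0]

```text
t: 70.25
position: [0.5031, -0.4174, 0.064]
tool_rot: [0.757, 0.654, -0.0, -0.0]
contact_force: [0.5, 0.7, -1.4]
width: 0.0265
grip_force: 59.2
```

Request:
carry_out:
  series:
    - [0,0,0.02,0,0,0]
    - [0,0,0.04,0,0,0]
    - [0,0,0.055,0,0,0]
    - [0,0,0.055,0,0,0]

```text
t: 70.75
position: [0.5031, -0.4173, 0.0557]
tool_rot: [0.757, 0.654, -0.0, -0.0]
contact_force: [-0.3, -0.0, -1.2]
width: 0.0274
grip_force: 59.2
```

Request:
carry_out:
  series:
    - [0,0,0.01,0,0,0]
    - [0,0,0.018,0,0,0]
    - [0,0,0.018,0,0,0]

```text
t: 71.12
position: [0.5033, -0.4174, 0.0535]
tool_rot: [0.757, 0.654, 0.0, 0.0]
contact_force: [0.6, 1.1, 2.1]
width: 0.0273
grip_force: 59.3
```

Request:
carry_out:
  series:
    - [0,0,0,0,0,0]
    - [0,0,0,0,0,0]
    - [0,0,0,0,0,0]
  grip: 0.2

```text
t: 71.5
position: [0.5032, -0.4176, 0.0533]
tool_rot: [0.757, 0.654, -0.0, 0.0]
contact_force: [0.6, 0.1, -0.1]
width: 0.0513
grip_force: 0.0
```

Request:
carry_out:
  series:
    - [0,0,-0.1,0,0,0]
    - [0,0,-0.3,0,0,0]
    - [0,0,-0.6,0,0,0]
    - [0,0,-0.8,0,0,0]
    - [0,0,-0.8,0,0,0]

```text
t: 72.12
position: [0.5045, -0.4184, 0.1772]
tool_rot: [0.757, 0.654, 0.001, 0.003]
contact_force: [-0.1, -0.1, -0.5]
width: 0.0511
grip_force: 0.0
```

```bash
python3 - <<'E'
from h import *
c=mean("top",2); print(cover(c,.555,-.005,.004,.052))
a=cv2.resize(c["img"][190:260,360:500,::-1],None,fx=4,fy=4,interpolation=cv2.INTER_CUBIC)
s=mean("scene",2); b=cv2.resize(s["img"][125:215,205:345,::-1],(560,320),interpolation=cv2.INTER_CUBIC); 
cv2.imwrite("pics/fin1.png",np.vstack([a,b]))
C=lambda u:(np.array(u,float)+.5)/5-.5+[355,190]
print("ball", world(c,C((145,182)),.096),"expected",(.5209,-.1363), pix(c,[[.5209,-.1363,.096]]),C((145,182)))
to(.4754,-.1295,.15)
E
```

```text
(array([ 0.55462404, -0.00644097]), np.float64(1.0127522693398683))
ball [[ 0.52840072 -0.13852716  0.096     ]] expected (0.5209, -0.1363) [[382.77078189 228.78908756]] [383.6 226. ]
move [ 1.87  -0.459  0.153] turn z 0.001 pos [ 0.5028 -0.4171  0.1726] w 0.0511 F [ 0.1  0.3 -0.3] t 72.325
```

View pics/fin1.png

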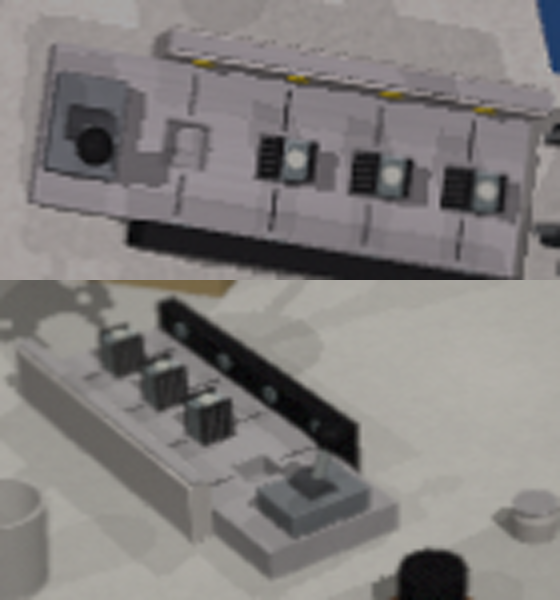

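The picture shows three cells seated in pockets 1 to 3, with the ribbed cheeks along ±y and clear faces along the light path. The lever ball is at top crop (95,146), leaning to the sensor side. Now the lever.

Request:
carry_out:
  series:
    - [0.25,0,0,0,0,0]
    - [0.5,-0.1,0,0,0,0]
    - [0.75,-0.3,0,0,0,0]
    - [1,-0.46,0,0,0,0]
    - [1,-0.46,0,0,0,0]
  grip: -1

```text
t: 72.95
position: [0.4553, -0.2557, 0.1728]
tool_rot: [0.756, 0.655, -0.0, -0.002]
contact_force: [0.3, -0.3, 0.5]
width: -0.0001
grip_force: 0.0
```

Request:
carry_out:
  series:
    - [0.25,0,0,0,0,0]
    - [0.5,0,0,0,0,0]
    - [0.75,0,0,0,0,0]
    - [0.87,0,0,0,0,0]
    - [0.87,0,0,0,0,0]

```text
t: 73.58
position: [0.4762, -0.1291, 0.1728]
tool_rot: [0.756, 0.655, -0.0, -0.0]
contact_force: [-0.5, -0.0, 0.2]
width: -0.0001
grip_force: 0.0
```

Request:
carry_out:
  series:
    - [0,0,0.15,0,0,0]
    - [0,0,0.3,0,0,0]
    - [0,0,0.45,0,0,0]
    - [0,0,0.47,0,0,0]
    - [0,0,0.47,0,0,0]

```text
t: 74.2
position: [0.4758, -0.1308, 0.1029]
tool_rot: [0.757, 0.653, -0.0, -0.0]
contact_force: [-0.7, 0.5, 0.2]
width: -0.0001
grip_force: 0.0
```

```bash
python3 -c "
from h import *
to(.5446-.0035,-.1398,.102)"
```

```text
move [0.004 0.44  0.006] turn z -0.0 pos [ 0.4758 -0.1308  0.1029] w -0.0001 F [-0.7  0.5  0.2] t 74.2
```

Push steadily along tool +y (the checker's +x), watching the force.

Request:
carry_out:
  series:
    - [0,0.06,0,0,0,0]
    - [0,0.12,0,0,0,0]
    - [0,0.17,0,0,0,0]
    - [0,0.22,0,0,0,0]
    - [0,0.26,0,0,0,0]

```text
t: 74.82
position: [0.5145, -0.1355, 0.1028]
tool_rot: [0.757, 0.654, -0.0, -0.0]
contact_force: [-1.6, 0.5, 2.0]
width: -0.0001
grip_force: 1.1
```

Request:
carry_out:
  series:
    - [0,0.03,0,0,0,0]
    - [0,0.06,0,0,0,0]
    - [0,0.09,0,0,0,0]
    - [0,0.12,0,0,0,0]
    - [0,0.12,0,0,0,0]

```text
t: 75.45
position: [0.5327, -0.1382, 0.1028]
tool_rot: [0.757, 0.654, 0.0, 0.0]
contact_force: [-0.1, 0.2, 0.1]
width: 0.0001
grip_force: 0.0
```

Request:
carry_out:
  series:
    - [0,0.015,0,0,0,0]
    - [0,0.03,0,0,0,0]
    - [0,0.03,0,0,0,0]

```text
t: 75.82
position: [0.5366, -0.1388, 0.1027]
tool_rot: [0.757, 0.654, -0.0, -0.0]
contact_force: [-0.1, -0.9, -0.7]
width: -0.0001
grip_force: 0.3
```

Request:
carry_out:
  series:
    - [0,0.015,0,0,0,0]
    - [0,0.03,0,0,0,0]
    - [0,0.03,0,0,0,0]

```text
t: 76.2
position: [0.5413, -0.1395, 0.1028]
tool_rot: [0.757, 0.654, 0.0, 0.0]
contact_force: [-0.1, 0.0, -0.4]
width: 0.0003
grip_force: 0.3
```

Request:
carry_out:
  series:
    - [0,0.01,0,0,0,0]
    - [0,0.02,0,0,0,0]
    - [0,0.02,0,0,0,0]

```text
t: 76.58
position: [0.5431, -0.1398, 0.1026]
tool_rot: [0.757, 0.654, -0.001, -0.001]
contact_force: [-4.6, 1.5, 1.5]
width: -0.0002
grip_force: 2.5
```

```bash
python3 - <<'E'
from h import *
to(.5446-.0035,-.1398,.102)
c=mean("top",2); a=cv2.resize(c["img"][195:255,360:430,::-1],None,fx=5,fy=5,interpolation=cv2.INTER_CUBIC)
s=mean("scene",2); b=cv2.resize(s["img"][145:205,250:320,::-1],None,fx=6,fy=6,interpolation=cv2.INTER_CUBIC)
a=np.pad(a,((0,60),(0,0),(0,0))); cv2.imwrite("pics/lev.png",np.hstack([a,b]))
np.save("lev0.npy",s["img"])
E
```

```text
move [-0.002 -0.013  0.004] turn z 0.001 pos [ 0.5431 -0.1398  0.1026] w -0.0002 F [-4.6  1.5  1.5] t 76.575
```

View pics/lev.png

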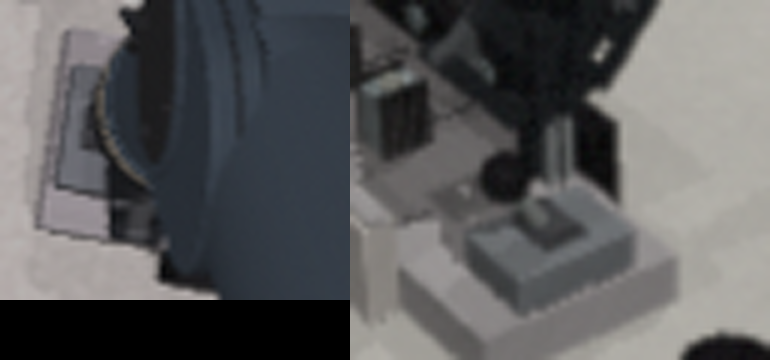

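The lever now leans to the lamp side, with the ball at right crop (505,176), and the force is rising at the stop. A bit more to confirm, then retreat.

Request:
carry_out:
  series:
    - [0,0.01,0,0,0,0]
    - [0,0.015,0,0,0,0]
    - [0,0.015,0,0,0,0]

```text
t: 77.15
position: [0.5435, -0.1399, 0.1024]
tool_rot: [0.757, 0.654, -0.002, -0.002]
contact_force: [-11.2, 2.0, 6.4]
width: 0.0
grip_force: 5.9
```

Request:
carry_out:
  series:
    - [0,-0.06,0,0,0,0]
    - [0,-0.15,0,0,0,0]
    - [0,-0.3,0,0,0,0]
    - [0,-0.45,-0.1,0,0,0]
    - [0,-0.45,-0.4,0,0,0]

```text
t: 77.78
position: [0.4764, -0.1301, 0.162]
tool_rot: [0.757, 0.654, -0.002, -0.002]
contact_force: [0.8, -1.0, -0.6]
width: -0.0001
grip_force: 0.0
```

Request:
carry_out:
  series:
    - [0,0,-0.3,0,0,0]
    - [-0.25,0,-0.5,0,0,0]
    - [-0.5,0,-0.5,0,0,0]
    - [-0.75,0,-0.5,0,0,0]
    - [-1,0,-0.5,0,0,0]

```text
t: 78.4
position: [0.4573, -0.28, 0.2382]
tool_rot: [0.757, 0.654, 0.0, 0.001]
contact_force: [0.2, 0.2, 0.0]
width: 0.0001
grip_force: 0.0
```

Request:
carry_out:
  series:
    - [-0.25,0,0,0,0,0]
    - [-0.5,0,0,0,0,0]
    - [-0.75,0,0,0,0,0]
    - [-1,0,0,0,0,0]
    - [-1,0,0,0,0,0]

```text
t: 79.03
position: [0.434, -0.4304, 0.2375]
tool_rot: [0.758, 0.652, -0.001, 0.001]
contact_force: [0.2, 0.1, 0.1]
width: -0.0005
grip_force: 0.0
```

```bash
python3 - <<'E'
from h import *
c=mean("top",2); print(cover(c,.555,-.005,.004,.052))
x0,y0=372,208; k=6; g=cv2.resize(c["img"].max(2)[y0:y0+24,x0:x0+24],None,fx=k,fy=k,interpolation=cv2.INTER_CUBIC)
m=cv2.morphologyEx((g<55).astype(np.uint8),cv2.MORPH_OPEN,np.ones((15,15)))
n,l,st,ce=cv2.connectedComponentsWithStats(m)
for i in range(1,n):
    p=(ce[i]+.5)/k-.5+[x0,y0]; w=world(c,p,.096)[0]; d=w[:2]-[.523,-.2857]
    print(st[i,4]/36,p,w,"checker xy",d@[.9892,-.1465],d@[.1465,.9892])
to(.5,-.4,.2)
E
```

```text
(array([ 0.55462224, -0.00642602]), np.float64(1.0146439081423084))
64.86111111111111 [385.40324768 211.54707352] [ 0.56734466 -0.14340432  0.096     ] checker xy 0.023019417252193187 0.14725538346108222
move [0.239 0.398 0.251] turn z 0.001 pos [ 0.4357 -0.4268  0.2377] w 0.0 F [ 0.5  1.3 -0.1] t 79.125
```

```bash
python3 -c "
from station import bot
print(bot.finish_job())"
```

```text
the job is handed in; nothing more can be done
None
```

The job is handed in: the four covers are piled centred on the coaster, the three cells are seated in pockets 1–3 with their clear faces along the light path, and the lamp lever was then pushed to its stop. One thing of note is that cell A caught on pocket 2's rim, with about 62 N at the wrist, before it went in on a second try.

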